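File the capacitor cans and hold the inspection camera up

TASK

Slide the three upright capacitor cans into single file between the two guide rails and close the row up against the end stop; keep them standing on the worktop, do not lift or tip them. Then squeeze the release button on the side of the camera mast's head, draw the head up past its first stop to the second, topmost stop so that the camera looks over the whole row, and finish while holding it there with the release still squeezed (it sinks when let go). Leave everything else on the worktop where it is.

Things in the scene. Friction and masses are not known exactly. Their poses are not given: they have to be found in the camera images.
- rails: two low aluminium guide rails fixed on the worktop, 10 mm high. Origin: on the worktop, middle of the lane; x along the lane from the open mouth (robot's side) to the end stop, z up. Lane 42 mm wide between the rails, x -59 to +59 mm; mouth flares to 66 mm from x = -59 to -81. Outer width with feet 84 mm. The worktop is the lane's floor
- stop (a point): middle of the inner face of the end stop that joins the rails' far ends (10 mm high), on the worktop, at x = +59 mm of the rails; axes as the rails'. Three cans closed up against it stand 18, 54 and 90 mm before it
- can_1: upright black capacitor can, a cylinder 36 mm in diameter, 45 mm tall, two metal screw terminals (4 mm high) on top; 0.05 to 0.1 kg, loose. Origin: centre of its underside, z up. The three are alike; any may take any place in the row
- can_2: upright black capacitor can, a cylinder 36 mm in diameter, 45 mm tall, two metal screw terminals (4 mm high) on top; 0.05 to 0.1 kg, loose. Origin: centre of its underside, z up. The three are alike; any may take any place in the row
- can_3: upright black capacitor can, a cylinder 36 mm in diameter, 45 mm tall, two metal screw terminals (4 mm high) on top; 0.05 to 0.1 kg, loose. Origin: centre of its underside, z up. The three are alike; any may take any place in the row
- mast: camera mast, fixed on the worktop: dark foot 96 mm in diameter, 12 mm high; outer tube 28 mm in diameter to a black collar (33 mm) at z = 138 mm; in it a sliding tube (20 mm) that carries the camera head. Origin: centre of the foot's underside, on the tube's axis, z up. Its x axis points from the head's release button (-x side) to the plain side opposite (+x); the lens looks to -y
- grip (a point): centre of the head's grey grip block, on the tube's axis, 167 mm above the worktop when down; moves with the head, axes as the mast's. Block 40 mm along x, 30 along y, 50 tall (25 above and below); with the button 47 mm along x, 42 with it pressed. The black camera, 34 mm wide, sticks out to y = -70 mm. To grip, close along x on the button and the face opposite
- mast_head (a joint): how far the head is drawn up, m: 0 down, 0.05 first stop, 0.10 second, topmost stop (end of travel). Locked at 0 unless the release is squeezed; the lock catches again at 0.05 if the release is out there. No lock at 0.10: the head sinks to 0.06 when let go. 3 to 4 N lift it once freed. A dark ring on the sliding tube leaves the collar at the first stop
- release (a joint): how far the release button is pressed in, m: 0 out, 0.005 fully in, moving along the mast's +x; the lock is free from 0.003 on. Black ribbed button 22 mm wide, 34 mm tall, 7 mm proud of the middle of the grip block's -x face. A spring holds it out; 8.5 N presses it fully in
- hex_key: black hex key, 97 mm long, 6 mm thick, lying flat; loose bystander, not part of the job. Origin: about the centre of its underside, z up
- solder_reel: reel of solder wire, 56 mm in diameter, 37 mm tall, standing on its flange; loose bystander, not part of the job. Origin: about the centre of its underside, z up
- screwdriver: red-handled screwdriver lying, 213 mm long; loose bystander, not part of the job. Origin: about the centre of its underside, z up
- cleaner_bottle: clear squeeze bottle standing, 49 mm in diameter, 178 mm tall; loose bystander, not part of the job. Origin: about the centre of its underside, z up
- mug: white mug, 78 mm wide, 101 mm tall; loose bystander, not part of the job. Origin: about the centre of its underside, z up
- tape_roll: roll of tape lying flat, 92 mm in diameter, 19 mm thick; loose bystander, not part of the job. Origin: about the centre of its underside, z up
- marker: felt marker lying, 131 mm long, 16 mm thick; loose bystander, not part of the job. Origin: about the centre of its underside, z up

How it is judged:
On the way, in this order (a step that is already met when the one before it is completed fails the run):
1. the three cans stand in single file between the rails, closed up against the end stop, with the mast still down (x of can_1 in the frame of rails between -0.041 and 0.05 m and y of can_1 in the frame of rails between -0.006 and 0.006 m and angle between each of can_1, can_2, can_3's own z axis and vertical below 0.1 rad and height (world z) of each of can_1, can_2, can_3 below 0.004 m and x of can_2 in the frame of rails between -0.041 and 0.05 m and y of can_2 in the frame of rails between -0.006 and 0.006 m and x of can_3 in the frame of rails between -0.041 and 0.05 m and y of can_3 in the frame of rails between -0.006 and 0.006 m and value of joint mast_head below 0.02 m), for 0.2 s.
2. with the release squeezed, the head has been drawn up past the first stop (value of joint mast_head above 0.055 m and value of joint release above 0.0025 m), for 0.05 s.
At the end, for the whole second after the job is handed in: Cans upright (0.1 rad) on the worktop, within 6 mm of the lane's middle line, the row closed up to the end stop (gaps 10 mm in all at most); head within 8 mm of the second stop, release still pressed at least 2.5 mm, fingers holding the head with over 2 N (x of can_1 in the frame of rails between -0.041 and 0.05 m and y of can_1 in the frame of rails between -0.006 and 0.006 m and angle between each of can_1, can_2, can_3's own z axis and vertical below 0.1 rad and height (world z) of each of can_1, can_2, can_3 below 0.004 m and x of can_2 in the frame of rails between -0.041 and 0.05 m and y of can_2 in the frame of rails between -0.006 and 0.006 m and x of can_3 in the frame of rails between -0.041 and 0.05 m and y of can_3 in the frame of rails between -0.006 and 0.006 m and value of joint mast_head above 0.092 m and value of joint release above 0.0025 m and contact force between the fingers and mast above 2 N); the arm keeps its last pose, push and grip.
It fails at once if a can is lifted off the worktop (more than 12 mm) or tipped (more than 0.4 rad) (height (world z) of any of can_1, can_2, can_3 above 0.012 m or angle between any of can_1, can_2, can_3's own z axis and vertical above 0.4 rad).
It fails at once if a bystander is shifted by more than 40 mm (distance of any of hex_key, solder_reel, screwdriver, cleaner_bottle, mug, tape_roll, marker from where it was at the start of the episode above 0.04 m).
It also fails if it takes over 72 s, if anything falls off the work surface, if the arm or the gripper's body presses on something with over 40 N, if the wrist force passes 120 N, or if a joint passes its speed limit or range.

ROBOT

A 7-joint arm with a two-finger parallel gripper is mounted at the origin on a cart in front of the work surface, level with it; the furniture and walls round the work are solid. World frame = base frame: x ahead of the robot, y to its left, z up, the work surface at z = 0. Lengths are in m, angles in rad, forces in N, time in s.
With the tool pointing down it reaches from about 0.425 to 0.95 m from the base axis. Payload 4.7 kg.
Tool frame: the origin (TCP) lies at the very end of the fingers, on their centre line; the grasp point (between the pads) lies 19 mm behind it; z points along the fingers, y is the line along which they close (so a half turn about z gives the same grasp; the last joint's range is limited). The gripper opens to 87 mm and grips with 3 to 60 N. Pads are 19 mm wide; open, the fingers measure 117 mm over their backs; the gripper's body (75 mm by 190 mm) begins 51 mm behind the grasp point.
Start: joints at [-1.315, 0.469, -0.049, 1.532, 0.024, 1.141, -0.082], TCP at [0.19, 0.648, 0.188] pointing down, gripper open.
Joint ranges: [-2.59, 2.59], [-0.33, 1.99], [-1.39, 1.29], [0.1, 2.45], [-1.04, 4.18], [0.21, 1.99], [-2.66, 2.66]. Speed limits (rad/s): [2.57, 2.57, 3.14, 3.14, 3.14, 3.14, 3.14].

INTERFACE

Orientations are given as a unit quaternion [w, x, y, z].
In Python, from station import arm gives the robot as it stands. The module is installed in compiled form; this text tells all that it offers.
- The arm moves only by the tool arm_command, never from a script. Its argument "moves" is a list of rows, each a list of 7 numbers: the shift along the world's x, y, z in mm, then the turn, a rotation vector about the world's x, y, z in rad, then the closure, from 0 (fully open) to 1 (shut). In form: [[dx, dy, dz, ax, ay, az, grip], ...]. A call has exactly 8 rows; each row shifts and turns the commanded pose from where the row before left it; what a row does not reach is not made up. A row lasts 1/12 s, in which the tool goes at most 41.7 mm and 7.16 degrees, less where a joint would pass 70% of its speed; a pose out of reach is approached as far as the arm can. A call with a gripper value outside its range is refused whole. The fingers move at their own pace and stop on an object; the grip force is fixed at half the most. Time passes only in rows, so rows that do not move let the fingers close, or fill a call up. It gives the time, the measured TCP pose, the force, the opening and the grip force at its end, in the units of the state.
- arm.state(): the state, without advancing time (a new reading comes with each control period).
- arm.capture(name): name is "side" or "top"; returns (picture, depth): 480x640x3 uint8, blue, green, red; 480x640 float32, m along the optical axis (not along the pixel's ray), 0 where there is no reading.
- arm.camera_model(name): a dict with "camera_matrix" (3x3 intrinsics, pixels), "R" (3x3) and "t" (3): a world point X has camera coordinates R X + t. Camera axes: x right, y down, z forward; pixel columns grow to the right and rows downward; lengths in m; the calibration is good to about 2 mm. A picture is of the moment at which its call begins. camera_model takes no time and is no camera call.
- arm.close_job(): hands the job in; it is judged then, once.
Trained networks look in the newest picture that a camera, given by its name, has taken for a name from the list of things; names that differ only in an ending like _2 or _b are one class to them, and where a whole thing is asked for, a point or a joint stands for the part that bears it (a point fixed in the world has none). Each returns a list of dicts, best first, with "score" (0 to 1); they miss things now and then, are a little off and sometimes report something else, mostly with a low value. They report only what shows in the picture. A call takes as long as a camera call.
- arm.trace(camera, thing): "region" (480x640 bool, what is visible of it) and "pixel" ([column, row] in pixels, amid what is visible of it).
The state is a dict: "time": time; "q": joint angles; "joint_vel": joint speeds; "tau": joint torques, N m; "tool_pos": TCP position; "orientation": TCP orientation; "contact_force": force on the tool from outside, world axes, zero at the start; "moment": the same for the moment, N m; "width": finger opening in m; "finger_force": force on a finger pad.
Only numpy, scipy, OpenCV 4.12 (cv2) and the standard library are available. Lean on these libraries where they do the work, as an engineer would, in place of code of your own. Each camera call takes 0.05 s, during which the arm holds its last target. There are 200 camera calls.

## Working session

There is one attempt and no reset: what is moved stays moved. The work goes in short steps, Python scripts to look and compute and a tool call to move; the robot and the scene stay as the last step left them, time stands still between calls to the robot, and variables do not carry over. Pictures are saved under pics/ and viewed, at most 10 in all, crops included, and the job is handed in when it is done.

Besides the shell and the picture viewer there is one more tool, called after "Call:" as name(argument=value, ...), one argument or row to a line, values as JSON. arm_command: Moves the arm, as the interface text tells. Its arguments: {"type":"object","properties":{"moves":{"type":"array"}},"required":["moves"]}

```bash
mkdir -p pics; ls; cat > h.py <<'E'
import numpy as np, cv2
from station import arm
def pts(cam, depth, mask):
    m=arm.camera_model(cam); K=np.array(m["camera_matrix"]);R=np.array(m["R"]);t=np.array(m["t"]).ravel()
    v,u=np.nonzero(mask&(depth>0)); z=depth[v,u]
    P=np.stack([(u-K[0,2])*z/K[0,0],(v-K[1,2])*z/K[1,1],z],1)
    return (P-t)@R
def proj(cam,X):
    m=arm.camera_model(cam); K=np.array(m["camera_matrix"]);R=np.array(m["R"]);t=np.array(m["t"]).ravel()
    p=K@(R@np.array(X,float)+t); return p[:2]/p[2]
def rnd(x): return np.round(x,3).tolist()
E
python3 - <<'E'
from h import *
s=arm.state(); print({k:np.round(v,3).tolist() for k,v in s.items()})
for c in("top","side"):
    im,d=arm.capture(c); cv2.imwrite(f"pics/{c}0.png",im); np.save(f"{c}0.npy",d)
    m=arm.camera_model(c); print(c,rnd(-np.array(m["R"]).T@np.array(m["t"]).ravel()))
    for n in["can_1","rails","mast","grip","release","solder_reel","cleaner_bottle","mug","tape_roll","marker","screwdriver","hex_key"]:
        for r in arm.trace(c,n):
            if r["score"]<.3: continue
            P=pts(c,d,r["region"])
            print(n,round(r["score"],2),rnd(r["pixel"]),len(P), [rnd(np.percentile(P,q,axis=0)) for q in(3,50,97)] if len(P) else '')
E
```

```text
pics
{'time': 0.0, 'q': [-1.315, 0.469, -0.049, 1.534, 0.024, 1.141, -0.082], 'joint_vel': [0.001, -0.001, -0.001, -0.0, -0.0, 0.0, 0.0], 'tau': [0.001, -50.798, -0.08, -23.616, -0.061, 0.038, 0.0], 'tool_pos': [0.189, 0.647, 0.187], 'orientation': [-0.0, 0.142, 0.99, -0.001], 'contact_force': [-0.33, -0.57, -0.662], 'moment': [0.024, -0.021, 0.07], 'finger_force': 0.0, 'width': 0.087}
top [0.223, -0.093, 1.317]
can_1 0.68 [431.0, 369.2] 217 [[0.426, -0.309, 0.008], [0.439, -0.292, 0.045], [0.457, -0.277, 0.051]]
can_1 0.67 [388.7, 348.2] 221 [[0.434, -0.205, -0.001], [0.448, -0.188, 0.044], [0.466, -0.173, 0.05]]
can_1 0.47 [363.9, 330.5] 183 [[0.449, -0.123, 0.014], [0.464, -0.109, 0.045], [0.483, -0.094, 0.051]]
rails 0.73 [418.4, 299.2] 832 [[0.541, -0.235, -0.002], [0.605, -0.196, 0.005], [0.67, -0.155, 0.013]]
rails 0.68 [176.8, 252.7] 527 [[0.427, 0.424, -0.003], [0.471, 0.465, 0.015], [0.512, 0.512, 0.022]]
mast 0.6 [212.2, 248.7] 1309 [[0.473, 0.275, 0.006], [0.501, 0.322, 0.053], [0.552, 0.374, 0.192]]
grip 0.92 [211.8, 238.2] 694 [[0.483, 0.272, 0.001], [0.502, 0.32, 0.181
[... 2058 characters left out ...]
0.233, -0.003], [0.599, -0.202, 0.005], [0.666, -0.151, 0.013]]
mug 0.88 [429.5, 252.5] 1047 [[0.731, -0.258, 0.009], [0.752, -0.217, 0.066], [0.811, -0.176, 0.099]]
tape_roll 0.52 [231.7, 238.2] 1217 [[0.468, 0.277, -0.001], [0.499, 0.329, 0.063], [0.578, 0.398, 0.191]]
tape_roll 0.44 [196.3, 249.2] 155 [[0.452, 0.424, -0.002], [0.494, 0.448, 0.015], [0.511, 0.492, 0.022]]
screwdriver 0.86 [437.0, 279.6] 327 [[0.685, -0.314, 0.009], [0.703, -0.269, 0.024], [0.726, -0.224, 0.037]]
screwdriver 0.7 [407.0, 293.1] 569 [[0.526, -0.233, -0.003], [0.604, -0.202, 0.005], [0.668, -0.151, 0.013]]
screwdriver 0.67 [230.7, 237.1] 1163 [[0.468, 0.277, 0.002], [0.498, 0.329, 0.07], [0.551, 0.382, 0.191]]
```

```bash
python3 - <<'E'
from h import *
a=cv2.imread("pics/top0.png")[170:420,110:530]; b=cv2.imread("pics/side0.png")[150:380,150:500]
cv2.imwrite("pics/t1.png",cv2.resize(a,None,fx=1.9,fy=1.9)); 
b=cv2.resize(b,None,fx=2.2,fy=2.2); cv2.imwrite("pics/s1.png",b)
im=cv2.imread("pics/top0.png");d=np.load("top0.npy")
r=arm.trace("top","rails")[0]; P=pts("top",d,r["region"]); P=P[(P[:,2]>.006)&(P[:,2]<.016)]
print(cv2.minAreaRect((P[:,:2]*1000).astype(np.float32)))
r=arm.trace("side","rails")[0]; P=pts("side",np.load("side0.npy"),r["region"]); P=P[(P[:,2]>.006)&(P[:,2]<.016)]
print(cv2.minAreaRect((P[:,:2]*1000).astype(np.float32)))
for c in("top","side"):
  d=np.load(c+"0.npy")
  for r in arm.trace(c,"can_1")[:3]:
    P=pts(c,d,r["region"]);P=P[(P[:,2]>.040)&(P[:,2]<.048)];print(c,"can",cv2.minEnclosingCircle((P[:,:2]*1000).astype(np.float32)))
  P=pts(c,d,arm.trace(c,"grip")[0]["region"]);P=P[P[:,2]>.188]; print(c,"grip",len(P),cv2.minAreaRect((P[:,:2]*1000).astype(np.float32)), rnd(P.min(0)),rnd(P.max(0)))
  P=pts(c,d,arm.trace(c,"mast")[0]["region"]);Q=P[(P[:,2]>.009)&(P[:,2]<.015)]; print("foot",len(Q),cv2.minEnclosingCircle((Q[:,:2]*1000).astype(np.float32)))
E
```

```text
((602.08837890625, -195.24981689453125), (144.96861267089844, 81.18446350097656), 0.5997373461723328)
((595.5994873046875, -192.25765991210938), (147.48379516601562, 79.17864990234375), 2.1790168285369873)
top can ((442.7079162597656, -293.8570556640625), 17.946203231811523)
top can ((451.3011474609375, -189.50897216796875), 18.331096649169922)
top can ((466.5381164550781, -107.89383697509766), 18.00140953063965)
top grip 170 ((513.601806640625, 334.8441162109375), (46.922969818115234, 43.32557678222656), 4.850964069366455) [0.489, 0.311, 0.188] [0.536, 0.356, 0.196]
foot 380 ((514.4466552734375, 336.28411865234375), 47.71456527709961)
side can ((448.75048828125, -187.59634399414062), 22.354280471801758)
side can ((460.4025573730469, -107.43492889404297), 19.004425048828125)
side can ((438.4192810058594, -291.0794372558594), 19.722347259521484)
side grip 79 ((508.89398193359375, 338.0367431640625), (36.72058868408203, 42.293212890625), 66.4723892211914) [0.485, 0.318, 0.188] [0.532, 0.358, 0.2]
foot 209 ((508.3121643066406, 337.1446533203125), 49.441123962402344)
```

View pics/t1.png

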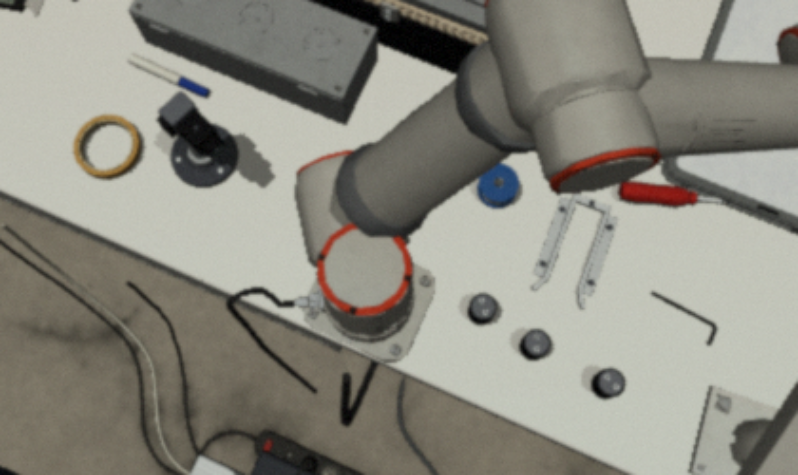

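View pics/s1.png

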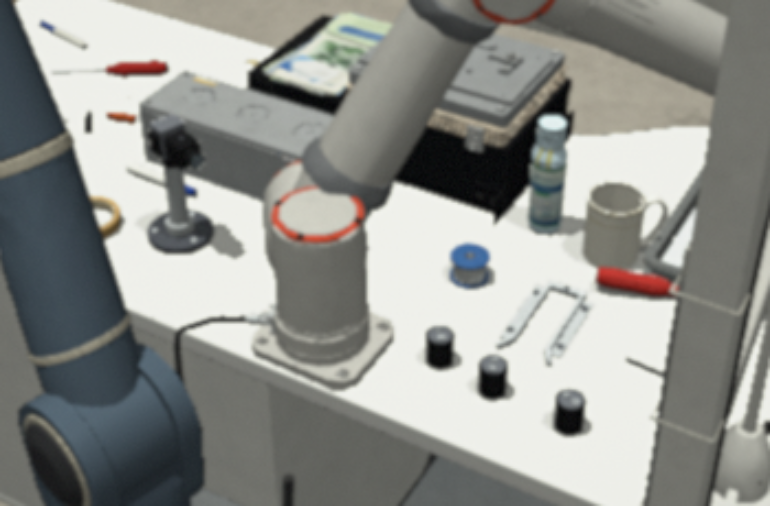

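View pics/top0.png

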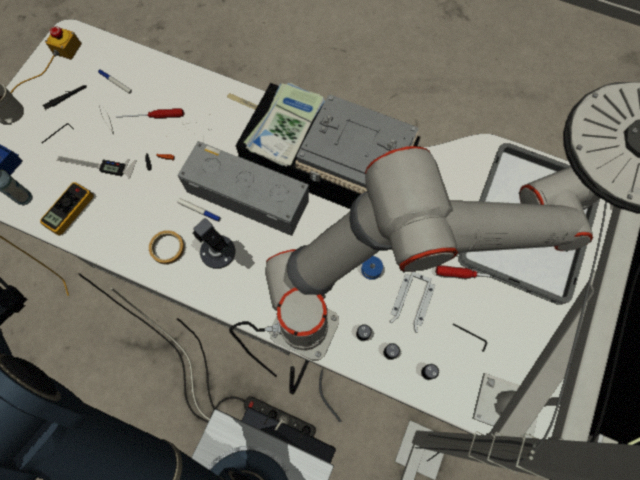

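View pics/side0.png

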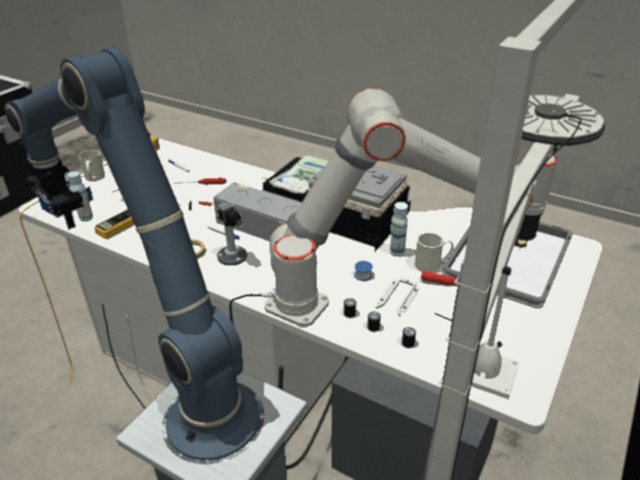

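```bash
python3 - <<'E'
from h import *
for c in("top","side"):
    print(c,proj(c,[0,0,0]),proj(c,[.189,.647,.187]),arm.camera_model(c))
# height map from both depth clouds, max z per 4cm cell
P=np.concatenate([pts(c,np.load(c+"0.npy"),np.ones((480,640),bool)) for c in("top","side")])
xs=np.arange(.1,1.0,.05); ys=np.arange(.6,-.6,-.05)
print("cells of 5cm; min/max z in cm above 3 cm; cols y:",np.round(ys,2).tolist())
for x in xs[::-1]:
    row=[]
    for y in ys:
        m=(abs(P[:,0]-x)<.025)&(abs(P[:,1]-y)<.025)
        z=P[m,2]; row.append(f"{int(100*z[z>.02].min())}-{int(100*z.max())}" if (z>.02).sum()>2 else ("." if m.any() else "?"))
    print(f"{x:.2f}"," ".join(f"{r:>6}" for r in row))
E
```

```text
top [243.74862078 499.6774746 ] [ 13.44539987 298.26294785] {'camera_matrix': array([[509.52885849,   0.        , 320.45850765],
       [  0.        , 509.52885849, 241.47832089],
       [  0.        ,   0.        ,   1.        ]]), 'R': array([[ 0.40214597, -0.91557132,  0.00278988],
       [-0.86182359, -0.37956356, -0.3364396 ],
       [ 0.30909339,  0.13289344, -0.94170091]]), 't': array([-0.17818108,  0.59974281,  1.18352933])}
side [213.28436359 418.45702373] [ 67.26521685 231.3049747 ] {'camera_matrix': array([[586.25228071,   0.        , 321.71912194],
       [  0.        , 586.25228071, 235.37096891],
       [  0.        ,   0.        ,   1.        ]]), 'R': array([[ 0.50640746, -0.86224353, -0.00935872],
       [-0.50222325, -0.28610541, -0.81603646],
       [ 0.70094457,  0.41794711, -0.57792466]]), 't': array([-0.24947803,  0.42122977,  1.3488024 ])}
cells of 5cm; min/max z in cm above 3 cm; cols y: [0.6, 0.55, 0.5, 0.45, 0.4, 0.35, 0.3, 0.25, 0.2, 0.15, 0.1, 0.05, -0.0, -0.05, -0.1, -0.15, -0.2, -0.25, -0.3, -0.35, -0.4, -0.45, -0.5, -0.55]
0.95      .      .      .     
[... 2383 characters left out ...]
4      .
0.25      .      .      .      .      .      .      .      .      .      .      .      .      .      .      .      .      .      .      .      .      .      .      .      .
0.20  22-52  29-33      .      .      .      .      .      .      .      .      .      .      .      .      .      .      .      .      .      .      .      .      .      .
0.15  22-61  28-63  55-65  57-68  59-69  65-66  66-71  64-78  63-78  68-73      .      .      .      .      .      .      .      .      .      .      .      .      ?      ?
0.10      .  58-61  58-64  58-68  60-69  62-70      .  77-78  61-78  51-74  41-61  23-50   2-26      .      .      .      .      .      .      .      ?      ?      ?      ?
```

The full pictures show that our robot is the blue arm. The grey arm is solid furniture: its base is near px (300,310) top and its elbow near (400,200), over the rails. The cans are at (364,331), (389,348) and (431,369), with the rails at (412,299) and the mast at (213,245). I'll swing over to the cans, staying clear of the grey base.

Call:
arm_command(
  moves=[
    [10,-30,20,0,0,0.071,0],
    [14,-33,20,0,0,0.071,0],
    [14,-33,20,0,0,0.071,0],
    [14,-33,20,0,0,0.071,0],
    [14,-33,20,0,0,0,0],
    [15,-34,20,0,0,0,0],
    [15,-34,20,0,0,0,0],
    [15,-34,20,0,0,0,0],
  ],
)

```text
time: 2.37
tool_pos: [0.3005, 0.3832, 0.3481]
orientation: [0.0, 0.0, 1.0, 0.0]
contact_force: [1.1, -0.2, 0.4]
width: 0.0872
finger_force: 0.0
```

Call:
arm_command(
  moves=[
    [15,-34,13,0,0,0,0],
    [15,-34,0,0,0,0,0],
    [15,-34,0,0,0,0,0],
    [15,-31,0,0,0,0,0],
    [10,-31,0,0,0,0,0],
    [9,-31,0,0,0,0,0],
    [9,-31,0,0,0,0,0],
    [9,-31,0,0,0,0,0],
  ],
)

```text
time: 3.03
tool_pos: [0.3972, 0.1264, 0.3602]
orientation: [0.0, 0.0, 1.0, 0.0]
contact_force: [0.5, 1.2, -0.1]
width: 0.0871
finger_force: 0.0
```

Call:
arm_command(
  moves=[
    [9,-31,0,0,0,0,0],
    [9,-31,0,0,0,0,0],
    [9,-31,0,0,0,0,0],
    [4,-35,0,0,0,0,0],
    [3,-38,0,0,0,0,0],
    [0,-40,0,0,0,0,0],
    [0,-40,0,0,0,0,0],
    [0,-40,0,0,0,0,0],
  ],
)

```text
time: 3.7
tool_pos: [0.4305, -0.1598, 0.3603]
orientation: [0.001, 0.0, 1.0, 0.0]
contact_force: [1.6, 0.6, 0.0]
width: 0.0871
finger_force: 0.0
```

```bash
python3 - <<'E'
from h import *
s=arm.state(); print({k:np.round(s[k],3).tolist() for k in("time","q","tool_pos","contact_force")})
for c in("top","side"):
    im,d=arm.capture(c); cv2.imwrite(f"pics/{c}1.png",im); np.save(f"{c}1.npy",d)
# our arm: points of new cloud that are new w.r.t. the old depth
for c in("top","side"):
    d0,d1=np.load(c+"0.npy"),np.load(c+"1.npy"); m=(d1>0)&(d0>0)&(d1<d0-.03)
    P=pts(c,d1,m)
    for z in np.arange(.35,1,.05):
        Q=P[abs(P[:,2]-z)<.025]
        if len(Q)>5: print(c,round(z,2),len(Q),rnd(np.percentile(Q,3,axis=0)[:2]),rnd(np.percentile(Q,97,axis=0)[:2]))
E
```

```text
{'time': 3.7, 'q': [-0.447, -0.048, 0.694, 1.782, 0.03, 1.396, 1.811], 'tool_pos': [0.431, -0.16, 0.36], 'contact_force': [1.617, 0.627, 0.043]}
top 0.45 24 [0.394, -0.246] [0.397, -0.077]
top 0.5 2096 [0.394, -0.255] [0.465, -0.07]
top 0.7 101 [0.394, -0.208] [0.464, -0.109]
top 0.75 13808 [0.209, -0.196] [0.454, -0.075]
top 0.8 7087 [0.165, -0.136] [0.282, -0.065]
side 0.35 919 [-0.049, -0.063] [2.606, 0.005]
side 0.4 1147 [-0.048, -0.221] [0.433, 0.001]
side 0.45 1401 [-0.048, -0.255] [0.433, -0.006]
side 0.5 3118 [-0.047, -0.261] [0.453, -0.019]
side 0.55 2173 [-0.049, -0.219] [0.445, -0.019]
side 0.6 2161 [-0.052, -0.202] [0.424, -0.018]
side 0.65 2277 [-0.054, -0.202] [0.421, -0.019]
side 0.7 2819 [-0.056, -0.217] [0.431, -0.02]
side 0.75 3727 [-0.062, -0.211] [0.431, 0.007]
side 0.8 1313 [-0.059, -0.14] [0.269, 0.018]
side 0.85 87 [-0.04, -0.001] [-0.028, 0.016]
```

```bash
python3 - <<'E'
from h import *
for c in("top","side"):
    P=pts(c,np.load(c+"0.npy"),np.ones((480,640),bool))
    F=P[(P[:,0]>.5)&(P[:,0]<.65)&(abs(P[:,1]+.19)<.1)&(P[:,2]<.004)]; z0=np.median(F[:,2])
    P=P[(P[:,0]>.51)&(P[:,0]<.69)&(P[:,1]<-.14)&(P[:,1]>-.25)&(P[:,2]>z0+.006)&(P[:,2]<.018)]
    print(c,"floor",z0)
    for x in np.arange(.52,.69,.01):
        y=np.sort(P[abs(P[:,0]-x)<.005,1])
        if len(y)<2: continue
        g=np.argmax(np.diff(y)); print(f"{x:.2f}",len(y),np.round([y[0],y[g],y[g+1],y[-1],(y[g]+y[g+1])/2],3))
im=cv2.imread("pics/top0.png")[255:390,340:470]
cv2.imwrite("pics/rail.png",cv2.resize(im,None,fx=4.4,fy=4.4,interpolation=cv2.INTER_CUBIC))
E
```

```text
top floor -0.00013682682449997106
0.52 9 [-0.241 -0.199 -0.163 -0.154 -0.181]
0.53 21 [-0.234 -0.226 -0.17  -0.16  -0.198]
0.54 22 [-0.244 -0.22  -0.173 -0.155 -0.197]
0.55 22 [-0.224 -0.217 -0.175 -0.155 -0.196]
0.56 26 [-0.236 -0.21  -0.177 -0.16  -0.194]
0.57 27 [-0.232 -0.213 -0.174 -0.162 -0.194]
0.58 23 [-0.235 -0.216 -0.174 -0.155 -0.195]
0.59 27 [-0.246 -0.216 -0.174 -0.154 -0.195]
0.60 22 [-0.224 -0.216 -0.174 -0.141 -0.195]
0.61 23 [-0.23  -0.215 -0.187 -0.157 -0.201]
0.62 26 [-0.233 -0.215 -0.173 -0.154 -0.194]
0.63 23 [-0.239 -0.215 -0.172 -0.147 -0.194]
0.64 25 [-0.237 -0.215 -0.172 -0.151 -0.193]
0.65 23 [-0.235 -0.215 -0.172 -0.157 -0.193]
0.66 29 [-0.231 -0.215 -0.2   -0.158 -0.207]
0.67 66 [-0.241 -0.241 -0.219 -0.167 -0.23 ]
0.68 5 [-0.248 -0.23  -0.205 -0.197 -0.218]
side floor -0.001907886913774942
0.52 12 [-0.242 -0.226 -0.164 -0.157 -0.195]
0.53 16 [-0.231 -0.224 -0.182 -0.16  -0.203]
0.54 20 [-0.222 -0.216 -0.176 -0.155 -0.196]
0.55 19 [-0.222 -0.207 -0.172 -0.149 -0.19 ]
0.56 32 [-0.245 -0.215 -0.187 -0.154 -0.201]
0.57 22 [-0.234 -0.207 -0.186 -0.154 -0.196]
0.58 21 [-0.233 -0.197 -0.172 -0.155 -0.184]
0.59 23 [-0.234 -0.214 -0.172 -0.153 -0.193]
0.60 24 [-0.233 -0.213 -0.19  -0.158 -0.202]
0.61 17 [-0.242 -0.213 -0.169 -0.149 -0.191]
0.62 17 [-0.243 -0.213 -0.176 -0.156 -0.194]
0.63 20 [-0.24  -0.211 -0.182 -0.144 -0.196]
0.64 17 [-0.229 -0.212 -0.179 -0.155 -0.196]
0.65 19 [-0.23  -0.192 -0.169 -0.145 -0.18 ]
0.66 49 [-0.225 -0.225 -0.22  -0.159 -0.223]
0.67 27 [-0.243 -0.234 -0.215 -0.162 -0.224]
0.68 7 [-0.226 -0.192 -0.157 -0.142 -0.175]
```

View pics/rail.png

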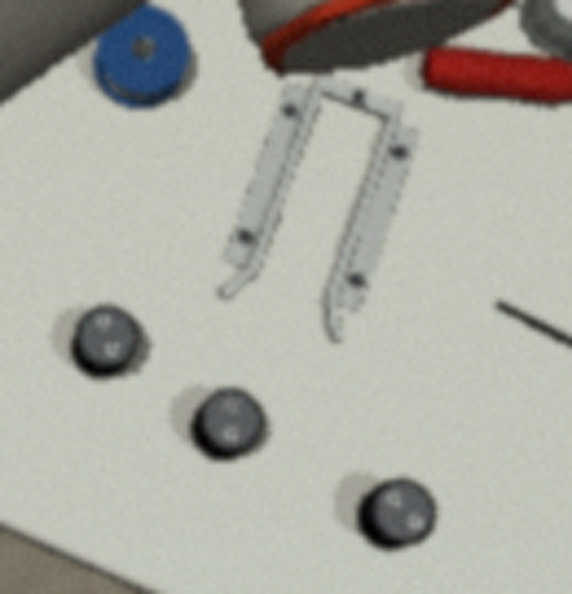

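The picture shows the lane running almost along world x: its left rail is at crop px (270,180), the right one at (375,220), and the mouth is towards the cans. Next I lower over the middle can.

Call:
arm_command(
  moves=[
    [5,-10,-20,0,-0.1,0,0.3],
    [5,-10,-35,0,-0.1,0,0.3],
    [5,-10,-38,0,0,0,0.3],
    [5,0,-38,0,0,0,0.3],
    [0,0,-38,0,0,0,0.3],
    [0,0,-38,0,0,0,0.3],
    [0,0,-38,0,0,0,0.3],
    [0,0,-20,0,0,0,0.3],
  ],
)

```text
time: 4.47
tool_pos: [0.4486, -0.1864, 0.0911]
orientation: [0.097, 0.0, 0.995, 0.001]
contact_force: [-0.2, 1.1, 0.4]
width: 0.061
finger_force: 0.0
```

```bash
python3 - <<'E'
from h import *
s=arm.state(); print({k:np.round(s[k],3).tolist() for k in("time","q","tool_pos","orientation","contact_force","width")})
E
```

```text
{'time': 4.467, 'q': [-0.293, 0.239, 0.756, 2.24, -0.449, 0.594, 2.362], 'tool_pos': [0.449, -0.186, 0.091], 'orientation': [0.097, 0.0, 0.995, 0.001], 'contact_force': [-0.204, 1.076, 0.365], 'width': 0.061}
```

Call:
arm_command(
  moves=[
    [2,0,-20,0,0,0,0.3],
    [0,0,-25,0,0,0,0.3],
    [0,0,-20,0,0,0,0.3],
    [0,0,-13,0,0,0,0.3],
    [0,0,0,0,0,0,0.45],
    [0,0,0,0,0,0,0.6],
    [0,0,0,0,0,0,0.7],
    [0,0,0,0,0,0,0.7],
  ],
)

```text
time: 5.13
tool_pos: [0.4541, -0.1881, 0.0181]
orientation: [0.101, 0.0, 0.995, -0.0]
contact_force: [-0.2, -0.3, 0.3]
width: 0.0418
finger_force: 0.0
```

Call:
arm_command(
  moves=[
    [0,0,0,0,0,0,0.8],
    [0,0,0,0,0,0,0.8],
    [0,0,0,0,0,0,0.8],
    [5,-1,0,0,0,0,0.8],
    [10,-2,0,0,0,0,0.8],
    [13,-2,0,0,0,0,0.8],
    [13,-1,0,0,0,0,0.8],
    [13,-1,0,0,0,0,0.8],
  ],
)

```text
time: 5.8
tool_pos: [0.5088, -0.1952, 0.0171]
orientation: [0.1, 0.0, 0.995, -0.0]
contact_force: [0.0, -0.1, -0.1]
width: 0.0175
finger_force: 0.0
```

Call:
arm_command(
  moves=[
    [13,-1,0,0,0,0,0.8],
    [10,0,0,0,0,0,0.8],
    [5,0,0,0,0,0,0.8],
    [0,0,0,0,0,0,0.8],
    [0,0,0,0,0,0,0.3],
    [0,0,0,0,0,0,0.3],
    [0,0,0,0,0,0,0.3],
    [0,0,10,0,0,0,0.3],
  ],
)

```text
time: 6.47
tool_pos: [0.5331, -0.1953, 0.0257]
orientation: [0.098, 0.001, 0.995, 0.001]
contact_force: [-0.4, 0.4, -0.2]
width: 0.0365
finger_force: 0.0
```

```bash
cat > cans.py <<'E'
from h import *
import sys
s=arm.state(); print({k:np.round(s[k],3).tolist() for k in("time","q","tool_pos","contact_force","width")})
for c in("top","side"):
    im,d=arm.capture(c); cv2.imwrite(f"pics/{c}_{sys.argv[1]}.png",im)
    for r in arm.trace(c,"can_1")[:4]:
        P=pts(c,d,r["region"]);Q=P[(P[:,2]>.040)&(P[:,2]<.048)]
        if len(Q)>8: print(c,round(r["score"],2),rnd(r["pixel"]),len(Q),np.round(cv2.minEnclosingCircle((Q[:,:2]*1000).astype(np.float32))[0],1),rnd(np.percentile(P,98,axis=0)[2:]))
E
python3 cans.py a
```

```text
{'time': 6.467, 'q': [-0.142, 0.473, 0.583, 2.112, -0.673, 0.536, 2.504], 'tool_pos': [0.533, -0.195, 0.026], 'contact_force': [-0.382, 0.389, -0.181], 'width': 0.036}
top 0.64 [431.4, 369.6] 150 [ 443.1 -293.5] [0.05]
side 0.81 [347.7, 310.3] 77 [ 462.  -108.2] [0.049]
side 0.75 [372.3, 322.1] 92 [ 448.4 -187.6] [0.049]
side 0.58 [408.9, 337.0] 101 [ 438.7 -289.9] [0.049]
```

```bash
python3 - <<'E'
import cv2,numpy as np
a=cv2.imread("pics/side_a.png")[230:370,290:450]; b=cv2.imread("pics/top_a.png")[250:400,310:470]
cv2.imwrite("pics/v5.png",np.hstack([cv2.resize(a,(400,350)),cv2.resize(b,(373,350))]))
E
```

```text
(no output)
```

View pics/v5.png

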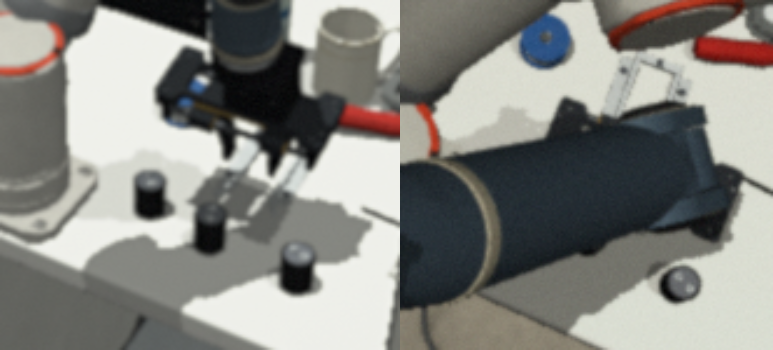

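```bash
python3 - <<'E'
from h import *
im=cv2.imread("pics/side_a.png")
for X,col in [((.533,-.195+.018,.026),(0,0,255)),((.533,-.195-.018,.026),(0,0,255)),((.533,-.195,.026),(0,255,0)),((.449,-.188,.049),(255,0,0)),((.449,-.188,.0),(255,0,0)),((.454,-.188,.018),(0,255,255))]:
    p=proj("side",X); print(X,p); cv2.circle(im,tuple(int(round(v*1)) for v in p),1,col,-1)
cv2.imwrite("pics/v6.png",cv2.resize(im[240:360,310:450],None,fx=5,fy=5,interpolation=cv2.INTER_CUBIC))
E
```

```text
(0.533, -0.17700000000000002, 0.026) [383.74348894 301.04103243]
(0.533, -0.213, 0.026) [395.56470271 305.38269249]
(0.533, -0.195, 0.026) [389.62674708 303.2018179 ]
(0.449, -0.188, 0.049) [374.27282545 314.28451824]
(0.449, -0.188, 0.0) [373.50347115 327.66476831]
(0.454, -0.188, 0.018) [374.60790617 321.67842862]
```

View pics/v6.png

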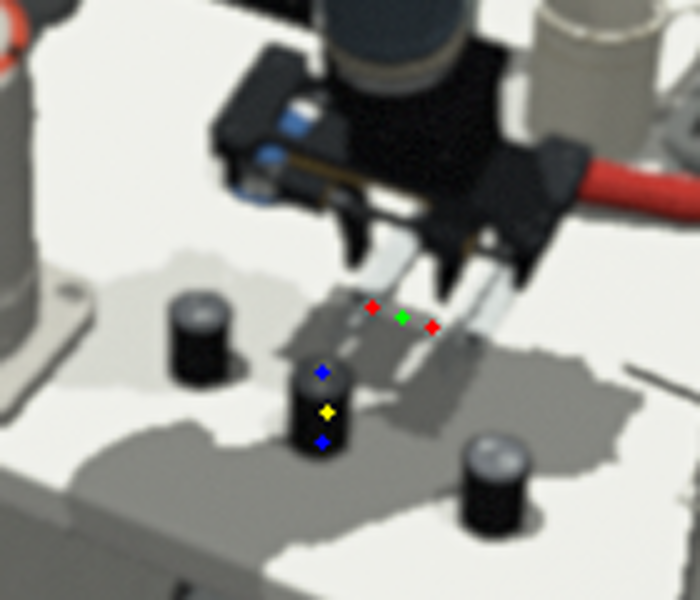

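```bash
python3 - <<'E'
from h import *
s=arm.state(); print({k:np.round(s[k],3).tolist() for k in("time","tool_pos","orientation","width")})
im,d=arm.capture("side"); d0=np.load("side0.npy")
m=(d>0)&(d<d0-.012); P=pts("side",d,m); v,u=np.nonzero(m&(d>0))
for z in np.arange(.01,.2,.012):
    k=(abs(P[:,2]-z)<.006)&(abs(P[:,0]-.53)<.15)&(P[:,1]<-.05)
    if k.sum()>3:
        y=np.sort(P[k,1]); h=np.histogram(y,np.arange(-.32,-.08,.01))[0]
        print(round(z,3),k.sum(),rnd(np.percentile(P[k,0],[5,50,95])),rnd(np.percentile(y,[3,97])),h.tolist())
print(s["time"],arm.state()["width"])
for X in((.513,-.195,.124),(.533,-.195,.026)): print(proj("side",X))
E
```

```text
{'time': 6.667, 'tool_pos': [0.535, -0.196, 0.028], 'orientation': [0.1, 0.0, 0.995, -0.0], 'width': 0.053}
0.01 72 [0.392, 0.542, 0.657] [-0.639, -0.06] [2, 1, 2, 1, 4, 3, 1, 2, 2, 1, 4, 1, 1, 1, 2, 1, 3, 2, 1, 2, 1, 1, 1]
0.022 4 [0.42, 0.43, 0.49] [-0.526, -0.189] [0, 1, 0, 0, 0, 0, 0, 0, 0, 0, 0, 1, 0, 1, 0, 0, 0, 0, 0, 0, 0, 0, 0]
0.058 12 [0.448, 0.518, 0.538] [-0.23, -0.128] [0, 0, 0, 0, 0, 0, 0, 0, 1, 4, 0, 0, 1, 0, 0, 5, 0, 0, 0, 0, 1, 0, 0]
0.07 30 [0.514, 0.52, 0.531] [-0.232, -0.163] [0, 0, 0, 0, 0, 0, 0, 0, 7, 8, 0, 0, 0, 0, 4, 11, 0, 0, 0, 0, 0, 0, 0]
0.082 35 [0.51, 0.514, 0.529] [-0.232, -0.162] [0, 0, 0, 0, 0, 0, 0, 0, 6, 7, 0, 0, 0, 0, 6, 16, 0, 0, 0, 0, 0, 0, 0]
0.094 20 [0.507, 0.511, 0.52] [-0.234, -0.159] [0, 0, 0, 0, 0, 0, 0, 0, 3, 3, 0, 0, 0, 0, 2, 11, 1, 0, 0, 0, 0, 0, 0]
0.106 23 [0.503, 0.509, 0.526] [-0.288, -0.158] [0, 0, 0, 0, 0, 0, 0, 0, 0, 0, 0, 0, 0, 0, 4, 15, 3, 0, 0, 0, 0, 0, 0]
0.118 7 [0.488, 0.515, 0.524] [-0.257, -0.164] [0, 0, 0, 0, 1, 0, 0, 0, 0, 0, 0, 0, 0, 0, 0, 6, 0, 0, 0, 0, 0, 0, 0]
0.13 106 [0.472, 0.478, 0.508] [-0.283, -0.111] [0, 0, 0, 14, 3, 3, 8, 9, 6, 4, 1, 0, 2, 1, 0, 14, 7, 8, 4, 1, 19, 2, 0]
0.142 255 [0.471, 0.479, 0.492] [-0.28, -0.116] [0, 0, 0, 9, 8, 11, 23, 23, 25, 12, 10, 10, 11, 9, 11, 24, 14, 18, 10, 13, 11, 3, 0]
0.154 244 [0.47, 0.484, 0.531] [-0.289, -0.11] [0, 0, 1, 23, 5, 2, 8, 13, 12, 4, 7, 7, 6, 7, 8, 18, 37, 44, 13, 13, 7, 8, 0]
0.166 531 [0.47, 0.485, 0.522] [-0.29, -0.105] [0, 0, 19, 51, 57, 48, 36, 32, 14, 12, 9, 10, 10, 10, 12, 14, 12, 21, 33, 45, 49, 36, 1]
0.178 380 [0.477, 0.516, 0.537] [-0.289, -0.106] [0, 0, 7, 43, 40, 31, 26, 37, 12, 14, 16, 10, 12, 12, 1, 0, 0, 3, 16, 35, 34, 31, 0]
0.19 103 [0.474, 0.478, 0.513] [-0.247, -0.181] [0, 0, 0, 0, 0, 0, 0, 32, 9, 10, 15, 11, 10, 15, 1, 0, 0, 0, 0, 0, 0, 0, 0]
6.6667 0.055110917186617335
[388.54826189 279.92395645]
[389.62674708 303.2018179 ]
```

The fingers closed above the can. In the camera cloud the fingertips sit about 30 mm higher than the reported TCP z. I'll go back and descend deeper, checking tip height with the camera.

Call:
arm_command(
  moves=[
    [-10,1,15,0,0,0,0.3],
    [-20,2,0,0,0,0,0.3],
    [-25,2,0,0,0,0,0.3],
    [-20,2,0,0,0,0,0.3],
    [-7,0,0,0,0,0,0.3],
    [0,0,-15,0,0,0,0.3],
    [0,0,-20,0,0,0,0.3],
    [0,0,-8,0,0,0,0.3],
  ],
)

```text
time: 7.38
tool_pos: [0.4531, -0.1884, -0.0024]
orientation: [0.099, 0.0, 0.995, 0.0]
contact_force: [-0.9, -0.1, 0.3]
width: 0.0611
finger_force: 0.0
```

```bash
cat > tip.py <<'E'
from h import *
s=arm.state(); print({k:np.round(s[k],3).tolist() for k in("time","q","tool_pos","width","contact_force")})
T=s["tool_pos"]
im,d=arm.capture("side"); d0=np.load("side0.npy")
P=pts("side",d,(d>0)&(d<d0-.012))
P=P[(abs(P[:,0]-T[0])<.06)&(abs(P[:,1]-T[1])<.1)]
for z in np.arange(.004,.14,.008):
    k=(abs(P[:,2]-z)<.004); y=P[k,1]
    print(round(z,3),k.sum(),np.histogram(y-T[1],np.arange(-.1,.101,.01))[0].tolist())
E
python3 tip.py
```

```text
{'time': 7.383, 'q': [-0.01, 0.41, 0.448, 2.29, -0.727, 0.38, 2.627], 'tool_pos': [0.453, -0.188, -0.002], 'width': 0.061, 'contact_force': [-0.876, -0.105, 0.267]}
0.004 17 [0, 0, 0, 0, 2, 1, 1, 1, 2, 0, 0, 0, 1, 0, 3, 3, 0, 1, 1, 1]
0.012 4 [0, 0, 0, 0, 0, 0, 0, 0, 0, 0, 0, 0, 0, 1, 0, 1, 1, 0, 1, 0]
0.02 0 [0, 0, 0, 0, 0, 0, 0, 0, 0, 0, 0, 0, 0, 0, 0, 0, 0, 0, 0, 0]
0.028 9 [1, 0, 0, 0, 0, 0, 3, 0, 0, 0, 0, 0, 0, 4, 0, 0, 0, 1, 0, 0]
0.036 20 [0, 0, 0, 0, 0, 0, 11, 0, 0, 0, 0, 0, 1, 8, 0, 0, 0, 0, 0, 0]
0.044 21 [0, 0, 0, 0, 0, 2, 6, 0, 0, 0, 0, 0, 1, 12, 0, 0, 0, 0, 0, 0]
0.052 18 [0, 0, 0, 0, 0, 0, 7, 0, 0, 0, 0, 0, 0, 11, 0, 0, 0, 0, 0, 0]
0.06 15 [0, 0, 0, 0, 0, 2, 2, 0, 0, 0, 0, 0, 2, 8, 1, 0, 0, 0, 0, 0]
0.068 14 [0, 0, 0, 0, 0, 0, 0, 0, 0, 0, 0, 0, 1, 11, 2, 0, 0, 0, 0, 0]
0.076 10 [0, 0, 0, 0, 0, 0, 0, 0, 0, 0, 0, 0, 2, 8, 0, 0, 0, 0, 0, 0]
0.084 5 [0, 0, 0, 0, 0, 0, 0, 0, 0, 0, 0, 0, 0, 5, 0, 0, 0, 0, 0, 0]
0.092 13 [0, 3, 0, 0, 1, 0, 1, 0, 0, 0, 0, 0, 0, 5, 0, 0, 0, 2, 1, 0]
0.1 51 [0, 14, 0, 1, 3, 5, 1, 2, 1, 0, 0, 0, 0, 8, 4, 3, 0, 5, 4, 0]
0.108 104 [0, 7, 6, 9, 1, 3, 3, 6, 5, 7, 9, 9, 11, 11, 0, 0, 3, 11, 3, 0]
0.116 127 [0, 1, 0, 8, 13, 19, 8, 4, 5, 2, 2, 5, 3, 13, 15, 17, 7, 5, 0, 0]
0.124 128 [4, 0, 0, 2, 5, 4, 1, 2, 5, 6, 5, 5, 4, 11, 23, 34, 16, 1, 0, 0]
0.132 177 [17, 11, 12, 6, 10, 7, 8, 6, 7, 6, 4, 6, 8, 9, 9, 12, 17, 6, 9, 7]
```

Call:
arm_command(
  moves=[
    [0,0,30,0,0.1,0,0.2],
    [0,0,35,0,0.1,0,0.2],
    [0,0,0,0,0,-0.121,0.2],
    [0,0,0,0,0,-0.121,0.2],
    [0,0,0,0,0,-0.121,0.2],
    [0,0,0,0,0,-0.121,0.2],
    [0,0,0,0,0,-0.121,0.2],
    [0,0,0,0,0,-0.121,0.2],
  ],
)

```text
time: 8.1
tool_pos: [0.4553, -0.1878, 0.0574]
orientation: [0.012, 0.357, 0.934, -0.002]
contact_force: [0.1, 0.2, -0.5]
width: 0.0695
finger_force: 0.0
```

Call:
arm_command(
  moves=[
    [0,0,0,0,0,-0.121,0.2],
    [0,0,0,0,0,-0.121,0.2],
    [0,0,0,0,0,-0.121,0.2],
    [0,0,0,0,0,-0.121,0.2],
    [3,10,0,0,0,-0.121,0.2],
    [4,30,0,0,0,-0.121,0.2],
    [4,30,0,0,0,-0.119,0.2],
    [0,10,0,0,0,0,0.2],
  ],
)

```text
time: 8.77
tool_pos: [0.467, -0.1035, 0.0565]
orientation: [0.009, 0.706, 0.708, -0.006]
contact_force: [-0.8, 0.8, -0.6]
width: 0.0695
finger_force: 0.0
```

```bash
python3 cans.py b; python3 tip.py | head -18
```

```text
{'time': 8.767, 'q': [-0.765, 0.604, 1.198, 2.168, -0.739, 0.864, 0.893], 'tool_pos': [0.467, -0.104, 0.056], 'contact_force': [-0.826, 0.846, -0.592], 'width': 0.07}
top 0.61 [430.8, 369.4] 146 [ 443.1 -293.5] [0.05]
top 0.57 [389.1, 348.9] 142 [ 451.5 -189.5] [0.051]
side 0.73 [348.6, 313.0] 67 [ 457.1 -105.5] [0.05]
side 0.65 [407.2, 340.5] 101 [ 439.3 -291.1] [0.05]
side 0.57 [232.5, 232.9] 19 [505.7 337.7] [0.193]
{'time': 8.967, 'q': [-0.757, 0.601, 1.199, 2.169, -0.736, 0.862, 0.899], 'tool_pos': [0.466, -0.108, 0.057], 'width': 0.069, 'contact_force': [-1.021, -0.009, 0.163]}
0.004 20 [0, 0, 2, 1, 0, 3, 2, 3, 0, 0, 3, 1, 1, 0, 1, 0, 1, 0, 0, 2]
0.012 0 [0, 0, 0, 0, 0, 0, 0, 0, 0, 0, 0, 0, 0, 0, 0, 0, 0, 0, 0, 0]
0.02 5 [0, 0, 0, 0, 0, 0, 0, 0, 0, 0, 0, 0, 0, 0, 0, 0, 0, 2, 0, 3]
0.028 0 [0, 0, 0, 0, 0, 0, 0, 0, 0, 0, 0, 0, 0, 0, 0, 0, 0, 0, 0, 0]
0.036 1 [0, 0, 0, 0, 0, 0, 0, 0, 0, 1, 0, 0, 0, 0, 0, 0, 0, 0, 0, 0]
0.044 1 [0, 0, 0, 1, 0, 0, 0, 0, 0, 0, 0, 0, 0, 0, 0, 0, 0, 0, 0, 0]
0.052 1 [0, 0, 0, 0, 0, 0, 0, 0, 1, 0, 0, 0, 0, 0, 0, 0, 0, 0, 0, 0]
0.06 0 [0, 0, 0, 0, 0, 0, 0, 0, 0, 0, 0, 0, 0, 0, 0, 0, 0, 0, 0, 0]
0.068 0 [0, 0, 0, 0, 0, 0, 0, 0, 0, 0, 0, 0, 0, 0, 0, 0, 0, 0, 0, 0]
0.076 0 [0, 0, 0, 0, 0, 0, 0, 0, 0, 0, 0, 0, 0, 0, 0, 0, 0, 0, 0, 0]
0.084 0 [0, 0, 0, 0, 0, 0, 0, 0, 0, 0, 0, 0, 0, 0, 0, 0, 0, 0, 0, 0]
0.092 17 [0, 0, 0, 0, 0, 0, 0, 0, 1, 10, 5, 1, 0, 0, 0, 0, 0, 0, 0, 0]
0.1 30 [0, 0, 0, 0, 0, 0, 0, 0, 3, 19, 8, 0, 0, 0, 0, 0, 0, 0, 0, 0]
0.108 29 [0, 0, 0, 0, 0, 0, 0, 0, 3, 17, 7, 2, 0, 0, 0, 0, 0, 0, 0, 0]
0.116 26 [0, 0, 0, 0, 0, 0, 0, 0, 0, 18, 7, 1, 0, 0, 0, 0, 0, 0, 0, 0]
0.124 18 [0, 0, 0, 0, 0, 0, 0, 0, 1, 12, 4, 1, 0, 0, 0, 0, 0, 0, 0, 0]
0.132 12 [0, 0, 0, 0, 0, 0, 0, 0, 2, 4, 6, 0, 0, 0, 0, 0, 0, 0, 0, 0]
```

Call:
arm_command(
  moves=[
    [-1,0,-20,0,0,0,0.2],
    [0,0,-25,0,0,0,0.2],
    [0,0,-16,0,0,0,0.2],
    [0,0,-9,0,0,0,0.2],
    [0,0,0,0,0,0,0.8],
    [0,0,0,0,0,0,0.8],
    [0,0,0,0,0,0,0.8],
    [0,0,0,0,0,0,0.8],
  ],
)

```text
time: 9.68
tool_pos: [0.4651, -0.1082, -0.0123]
orientation: [0.01, 0.707, 0.707, -0.006]
contact_force: [-0.6, -0.2, -0.1]
width: 0.0508
finger_force: 0.0
```

Call:
arm_command(
  moves=[
    [0,0,0,0,0,0,0.8],
    [0,0,0,0,0,0,0.8],
    [0,0,0,0,0,0,0.8],
    [0,0,0,0,0,0,0.8],
    [0,0,0,0,0,0,0.8],
    [0,0,0,0,0,0,0.8],
    [0,0,0,0,0,0,0.8],
    [0,0,0,0,0,0,0.8],
  ],
)

```text
time: 10.35
tool_pos: [0.4648, -0.1077, -0.0128]
orientation: [0.01, 0.707, 0.708, -0.006]
contact_force: [-0.1, 1.6, 4.4]
width: 0.0341
finger_force: 30.0
```

Call:
arm_command(
  moves=[
    [4,-1,0,0,0,0,0.8],
    [8,-3,0,0,0,0,0.8],
    [8,-5,0,0,0,0,0.8],
    [8,-8,0,0,0,0,0.8],
    [8,-10,0,0,0,0,0.8],
    [8,-12,0,0,0,0,0.8],
    [6,-12,0,0,0,0,0.8],
    [4,-12,0,0,0,0,0.8],
  ],
)

```text
time: 11.02
tool_pos: [0.5091, -0.1614, -0.0147]
orientation: [-0.005, 0.705, 0.709, -0.005]
contact_force: [-22.4, 15.4, 21.3]
width: 0.0339
finger_force: 29.8
```

```bash
python3 cans.py c
```

```text
{'time': 11.017, 'q': [-0.477, 0.756, 0.992, 2.063, -0.874, 0.838, 1.052], 'tool_pos': [0.509, -0.161, -0.015], 'contact_force': [-22.36, 15.434, 21.286], 'width': 0.034}
top 0.68 [431.8, 368.2] 130 [ 442.1 -293.8] [0.051]
side 0.63 [371.2, 320.6] 87 [ 445.6 -185.1] [0.05]
side 0.5 [409.8, 338.2] 106 [ 438.7 -292.3] [0.049]
```

The can's front edge is touching the left flare tip. I'll back off in x, centre on the lane, then go in.

Call:
arm_command(
  moves=[
    [-12,2,0,0,0,0,0.8],
    [-12,0,0,0,0,0,0.8],
    [0,-8,0,0,0,0,0.8],
    [0,-10,0,0,0,0,0.8],
    [0,-8,0,0,0,0,0.8],
    [0,-3,0,0,0,0,0.8],
    [4,0,0,0,0,0,0.8],
    [8,0,0,0,0,0,0.8],
  ],
)

```text
time: 11.88
tool_pos: [0.5061, -0.1982, -0.0133]
orientation: [0.009, 0.707, 0.707, -0.006]
contact_force: [-0.5, 0.7, -0.7]
width: 0.0331
finger_force: 29.6
```

```bash
python3 cans.py d;python3 tip.py | head -8
```

```text
{'time': 11.883, 'q': [-0.419, 0.753, 0.991, 2.061, -0.877, 0.809, 1.104], 'tool_pos': [0.506, -0.198, -0.013], 'contact_force': [-0.492, 0.721, -0.748], 'width': 0.033}
top 0.78 [432.5, 368.5] 138 [ 443.4 -293. ] [0.05]
side 0.72 [373.7, 320.0] 101 [ 448.5 -196.5] [0.049]
side 0.59 [408.0, 340.4] 106 [ 438.8 -293.2] [0.05]
{'time': 12.083, 'q': [-0.421, 0.753, 0.991, 2.061, -0.877, 0.809, 1.105], 'tool_pos': [0.507, -0.197, -0.013], 'width': 0.033, 'contact_force': [0.026, -0.701, -0.833]}
0.004 12 [0, 2, 0, 0, 1, 1, 0, 1, 2, 1, 0, 0, 0, 1, 0, 0, 1, 2, 0, 0]
0.012 3 [0, 0, 0, 0, 0, 0, 0, 1, 2, 0, 0, 0, 0, 0, 0, 0, 0, 0, 0, 0]
0.02 6 [0, 0, 0, 0, 0, 0, 0, 0, 3, 3, 0, 0, 0, 0, 0, 0, 0, 0, 0, 0]
0.028 20 [0, 0, 0, 0, 0, 0, 0, 0, 2, 18, 0, 0, 0, 0, 0, 0, 0, 0, 0, 0]
0.036 10 [0, 0, 0, 0, 0, 0, 0, 0, 5, 5, 0, 0, 0, 0, 0, 0, 0, 0, 0, 0]
0.044 21 [0, 0, 0, 0, 0, 0, 0, 0, 10, 10, 1, 0, 0, 0, 0, 0, 0, 0, 0, 0]
0.052 1 [0, 0, 0, 0, 0, 0, 0, 0, 1, 0, 0, 0, 0, 0, 0, 0, 0, 0, 0, 0]
```

Call:
arm_command(
  moves=[
    [8,0,0,0,0,0,0.8],
    [8,0,0,0,0,0,0.8],
    [7,0,0,0,0,0,0.8],
    [4,0,0,0,0,0,0.8],
    [0,0,0,0,0,0,0.8],
    [0,0,0,0,0,0,0.2],
    [0,0,0,0,0,0,0.2],
    [0,0,0,0,0,0,0.2],
  ],
)

```text
time: 12.8
tool_pos: [0.5342, -0.1976, -0.0131]
orientation: [0.01, 0.707, 0.708, -0.006]
contact_force: [0.6, 0.6, -0.5]
width: 0.0459
finger_force: 0.0
```

Call:
arm_command(
  moves=[
    [0,0,0,0,0,0,0.2],
    [0,0,0,0,0,0,0.2],
    [0,0,3,0,0,0,0.2],
    [0,0,6,0,0,0,0.2],
    [0,0,20,0,0,0,0.2],
    [0,0,25,0,0,0,0.2],
    [-20,0,20,0,0,0,0.2],
    [-20,0,0,0,0,0,0.2],
  ],
)

```text
time: 13.47
tool_pos: [0.4961, -0.1995, 0.0646]
orientation: [0.013, 0.706, 0.708, -0.005]
contact_force: [0.0, -0.4, -1.3]
width: 0.0694
finger_force: 0.0
```

```bash
python3 cans.py e
```

```text
{'time': 13.467, 'q': [-0.521, 0.645, 1.139, 2.045, -0.737, 0.913, 1.022], 'tool_pos': [0.496, -0.199, 0.065], 'contact_force': [0.026, -0.374, -1.291], 'width': 0.069}
top 0.71 [373.1, 266.0] 25 [634.2 -63.7] [0.362]
top 0.52 [428.9, 368.4] 146 [ 443.  -293.6] [0.051]
side 0.68 [374.2, 322.5] 97 [ 447.2 -197.1] [0.049]
side 0.53 [383.8, 307.1] 49 [ 525.  -187.4] [0.05]
```

Call:
arm_command(
  moves=[
    [-5,0,0,0,0,-0.121,0.2],
    [-6,0,0,0,0,-0.121,0.2],
    [-6,0,0,0,0,-0.121,0.2],
    [-6,0,0,0,0,-0.121,0.2],
    [-6,0,0,0,0,-0.121,0.2],
    [-6,0,0,0,0,-0.121,0.2],
    [-6,0,0,0,0,-0.121,0.2],
    [-5,0,0,0,0,-0.121,0.2],
  ],
)

```text
time: 14.33
tool_pos: [0.4479, -0.1976, 0.0606]
orientation: [0.006, 0.955, 0.295, -0.01]
contact_force: [0.7, -0.0, -0.3]
width: 0.0698
finger_force: 0.0
```

Call:
arm_command(
  moves=[
    [0,1,0,0,0,-0.121,0.3],
    [0,1,0,0,0,-0.121,0.3],
    [0,0,0,0,0,-0.121,0.3],
    [0,0,0,0,0,-0.121,0.3],
    [0,0,0,0,0,-0.118,0.3],
    [0,0,0,0,0,0,0.3],
    [0,0,0,0,0,0,0.3],
    [0,0,0,0,0,0,0.3],
  ],
)

```text
time: 15.0
tool_pos: [0.4477, -0.1957, 0.0607]
orientation: [0.003, 1.0, 0.003, -0.011]
contact_force: [-0.8, 0.0, 0.2]
width: 0.0607
finger_force: 0.0
```

```bash
python3 cans.py f; python3 tip.py | sed -n 8,18p
```

```text
{'time': 15.0, 'q': [-0.577, 0.695, 1.273, 2.122, -0.806, 0.978, -0.412], 'tool_pos': [0.448, -0.196, 0.061], 'contact_force': [-0.754, 0.02, 0.183], 'width': 0.061}
side 0.75 [409.1, 337.8] 111 [ 438.4 -291.6] [0.049]
side 0.7 [383.7, 306.7] 50 [ 526.9 -182.8] [0.122]
side 0.5 [375.8, 321.6] 72 [ 446.2 -195.5] [0.05]
0.052 6 [0, 0, 0, 0, 0, 0, 0, 0, 2, 2, 2, 0, 0, 0, 0, 0, 0, 0, 0, 0]
0.06 0 [0, 0, 0, 0, 0, 0, 0, 0, 0, 0, 0, 0, 0, 0, 0, 0, 0, 0, 0, 0]
0.068 0 [0, 0, 0, 0, 0, 0, 0, 0, 0, 0, 0, 0, 0, 0, 0, 0, 0, 0, 0, 0]
0.076 0 [0, 0, 0, 0, 0, 0, 0, 0, 0, 0, 0, 0, 0, 0, 0, 0, 0, 0, 0, 0]
0.084 0 [0, 0, 0, 0, 0, 0, 0, 0, 0, 0, 0, 0, 0, 0, 0, 0, 0, 0, 0, 0]
0.092 5 [0, 0, 0, 0, 0, 0, 2, 0, 0, 0, 0, 0, 0, 3, 0, 0, 0, 0, 0, 0]
0.1 26 [0, 0, 0, 0, 0, 2, 11, 1, 0, 0, 0, 0, 2, 9, 1, 0, 0, 0, 0, 0]
0.108 29 [0, 0, 0, 0, 0, 1, 11, 0, 0, 0, 0, 0, 4, 13, 0, 0, 0, 0, 0, 0]
0.116 27 [0, 0, 0, 0, 0, 3, 11, 0, 0, 0, 0, 0, 2, 11, 0, 0, 0, 0, 0, 0]
0.124 30 [0, 0, 0, 0, 0, 4, 9, 0, 0, 0, 0, 0, 2, 15, 0, 0, 0, 0, 0, 0]
0.132 30 [0, 0, 0, 0, 0, 6, 8, 0, 0, 0, 0, 0, 0, 14, 2, 0, 0, 0, 0, 0]
```

Call:
arm_command(
  moves=[
    [0,0,0,0,-0.05,0,0.3],
    [0,0,0,0,-0.05,0,0.3],
    [0,0,0,0,-0.03,0,0.3],
    [1,0,0,0,0,0,0.3],
    [1,0,-5,0,0,0,0.3],
    [0,0,-10,0,0,0,0.3],
    [0,0,-5,0,0,0,0.3],
    [0,0,0,0,0,0,0.3],
  ],
)

```text
time: 15.92
tool_pos: [0.4492, -0.1953, 0.0397]
orientation: [0.002, 0.999, 0.001, 0.053]
contact_force: [-1.5, 1.0, -0.7]
width: 0.0612
finger_force: 0.0
```

```bash
python3 -c "
from h import *
s=arm.state(); print(rnd(s['q']),rnd(s['tool_pos']),rnd(s['orientation']))"
```

```text
[-0.538, 0.625, 1.202, 2.223, -0.946, 0.812, -0.281] [0.449, -0.195, 0.04] [0.002, 0.999, 0.001, 0.053]
```

Call:
arm_command(
  moves=[
    [0,0,-20,0,0,0,0.3],
    [0,0,-20,0,0,0,0.3],
    [0,0,-10,0,0,0,0.3],
    [0,0,-4,0,0,0,0.3],
    [0,0,0,0,0,0,0.8],
    [0,0,0,0,0,0,0.8],
    [0,0,0,0,0,0,0.8],
    [0,0,0,0,0,0,0.8],
  ],
)

```text
time: 16.58
tool_pos: [0.4498, -0.196, -0.0127]
orientation: [0.003, 0.999, 0.001, 0.054]
contact_force: [-0.4, -0.1, -0.3]
width: 0.0417
finger_force: 0.0
```

Call:
arm_command(
  moves=[
    [0,0,0,0,0,0,0.8],
    [0,0,0,0,0,0,0.8],
    [0,0,0,0,0,0,0.8],
    [0,0,0,0,0,0,0.8],
    [0,0,0,0,0,0,0.8],
    [0,0,0,0,0,0,0.8],
    [3,0,0,0,0,0,0.8],
    [6,0,0,0,0,0,0.8],
  ],
)

```text
time: 17.25
tool_pos: [0.4537, -0.1959, -0.013]
orientation: [0.001, 0.999, -0.0, 0.051]
contact_force: [-9.2, 0.9, 8.1]
width: 0.0339
finger_force: 30.0
```

```bash
python3 cans.py g
```

```text
{'time': 17.25, 'q': [-0.383, 0.637, 0.968, 2.237, -1.011, 0.671, -0.251], 'tool_pos': [0.454, -0.196, -0.013], 'contact_force': [-9.154, 0.916, 8.14], 'width': 0.034}
side 0.74 [408.9, 338.8] 102 [ 437.7 -293.1] [0.05]
side 0.45 [374.8, 320.6] 59 [ 448.6 -199.4] [0.049]
```

Call:
arm_command(
  moves=[
    [5,0,0,0,0,0,0.8],
    [5,0,0,0,0,0,0.8],
    [5,0,0,0,0,0,0.8],
    [5,0,0,0,0,0,0.8],
    [5,0,0,0,0,0,0.8],
    [5,0,0,0,0,0,0.8],
    [3,0,0,0,0,0,0.8],
    [0,0,0,0,0,0,0.8],
  ],
)

```text
time: 18.12
tool_pos: [0.4905, -0.1965, -0.0131]
orientation: [0.003, 0.999, 0.001, 0.053]
contact_force: [-2.9, -0.7, 4.6]
width: 0.0343
finger_force: 30.0
```

```bash
python3 cans.py h
```

```text
{'time': 18.117, 'q': [-0.39, 0.679, 0.962, 2.166, -1.007, 0.704, -0.303], 'tool_pos': [0.491, -0.197, -0.013], 'contact_force': [-2.883, -0.7, 4.562], 'width': 0.034}
top 0.65 [429.0, 371.2] 114 [ 442.4 -293.9] [0.051]
side 0.63 [410.3, 338.5] 98 [ 440.7 -292.3] [0.049]
side 0.6 [378.7, 311.8] 56 [ 486.4 -194.6] [0.051]
```

Call:
arm_command(
  moves=[
    [5,0,0,0,0,0,0.8],
    [6,0,0,0,0,0,0.8],
    [6,0,0,0,0,0,0.8],
    [6,0,0,0,0,0,0.8],
    [6,0,0,0,0,0,0.8],
    [6,0,0,0,0,0,0.8],
    [6,0,0,0,0,0,0.8],
    [3,0,0,0,0,0,0.8],
  ],
)

```text
time: 18.98
tool_pos: [0.5232, -0.2097, -0.0125]
orientation: [0.012, 0.999, -0.006, 0.047]
contact_force: [-20.8, -14.4, 15.5]
width: 0.034
finger_force: 31.0
```

```bash
python3 cans.py i
```

```text
{'time': 18.983, 'q': [-0.386, 0.731, 0.973, 2.083, -0.982, 0.747, -0.371], 'tool_pos': [0.523, -0.21, -0.012], 'contact_force': [-20.783, -14.373, 15.491], 'width': 0.034}
top 0.51 [429.6, 370.2] 146 [ 443.3 -293.9] [0.051]
side 0.61 [409.8, 337.9] 97 [ 440. -293.] [0.049]
side 0.48 [389.3, 308.3] 57 [ 522.1 -207.3] [0.053]
```

Call:
arm_command(
  moves=[
    [-8,0,0,0,0,0,0.8],
    [-8,0,0,0,0,0,0.8],
    [-8,0,0,0,0,0,0.8],
    [-8,0,0,0,0,0,0.8],
    [-4,0,0,0,0,0,0.8],
    [0,0,0,0,0,0,0.8],
    [0,0,0,0,0,0,0.3],
    [0,0,0,0,0,0,0.3],
  ],
)

```text
time: 19.85
tool_pos: [0.4984, -0.1945, -0.0138]
orientation: [0.002, 0.999, 0.002, 0.053]
contact_force: [-0.6, 0.4, -1.1]
width: 0.0413
finger_force: 0.0
```

Call:
arm_command(
  moves=[
    [0,0,0,0,0,0,0.3],
    [0,0,0,0,0,0,0.3],
    [0,0,5,0,0,0,0.3],
    [0,0,30,0,0,0,0.3],
    [0,0,40,0,0,0,0.3],
    [0,0,40,0,0,0,0.3],
    [-20,0,30,0,0,0,0.3],
    [-30,0,0,0,0,0,0.3],
  ],
)

```text
time: 20.52
tool_pos: [0.4542, -0.199, 0.1368]
orientation: [0.006, 0.998, 0.002, 0.058]
contact_force: [0.5, -1.6, 0.8]
width: 0.0608
finger_force: 0.0
```

```bash
python3 cans.py j; python3 - <<'E'
import cv2,numpy as np
a=cv2.imread("pics/side_j.png")[255:350,330:440]; b=cv2.imread("pics/top_j.png")[250:390,330:470]
cv2.imwrite("pics/v8.png",np.hstack([cv2.resize(a,(440,380),interpolation=2),cv2.resize(b,(360,380),interpolation=2)]))
E
```

```text
{'time': 20.517, 'q': [-0.662, 0.375, 1.271, 2.134, -0.554, 0.86, -0.638], 'tool_pos': [0.454, -0.199, 0.137], 'contact_force': [0.544, -1.593, 0.764], 'width': 0.061}
top 0.67 [427.6, 374.4] 49 [ 438.  -292.7] [0.051]
side 0.83 [381.7, 311.9] 87 [ 493.6 -196.4] [0.05]
side 0.74 [390.0, 301.6] 87 [ 535.1 -197.4] [0.05]
side 0.74 [408.9, 337.5] 107 [ 439.7 -295.1] [0.05]
```

View pics/v8.png

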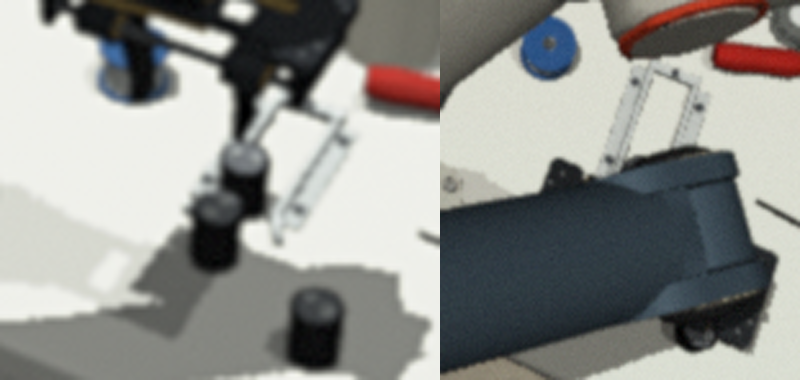

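The view shows can A at the lane mouth near side px (391,302), B just behind it at (383,312), and can_1 at (409,337). I'll back-project the rail corners to pin down the lane.

```bash
python3 - <<'E'
from h import *
def bp(c,u,v,z):
    m=arm.camera_model(c);K=np.array(m["camera_matrix"]);R=np.array(m["R"]);t=np.array(m["t"]).ravel()
    C=-R.T@t; d=R.T@np.linalg.inv(K)@[u,v,1]; return C+d*(z-C[2])/d[2]
for n,p in dict(Rtip=(335,338),Ltip=(222,295),Rj=(328,290),Lj=(258,262),Ls=(318,97),Rs=(385,118)).items():
    print("top",n,rnd(bp("top",340+p[0]/4.4,255+p[1]/4.4,.01)))
for n,p in dict(Rtip=(278,240),Rj=(300,200),Rs=(340,122),Ltip_=(195,207)).items():
    print("side",n,rnd(bp("side",330+p[0]/4,255+p[1]/4,.01)))
for c in("top","side"):
    P=pts(c,np.load(c+"0.npy"),np.ones((480,640),bool)); z0={"top":0,"side":-.002}[c]
    P=P[(P[:,2]>z0+.007)&(P[:,2]<z0+.014)&(P[:,1]<-.13)&(P[:,1]>-.26)]
    for a,b in((.56,.6),(.61,.65)):
        Q=P[(P[:,0]>a)&(P[:,0]<b)]; L=Q[Q[:,1]>-.194,1]; R_=Q[Q[:,1]<-.194,1]
        print(c,a,b,"inner L",rnd(np.percentile(L,[2,10,50])),"inner R",rnd(np.percentile(R_,[98,90,50])))
    Q=P[(abs(P[:,1]+.194)<.014)]; print(c,"stop x",rnd(np.percentile(Q[:,0],[5,20,50,95])),len(Q))
E
```

```text
top Rtip [0.525, -0.232, 0.01]
top Ltip [0.522, -0.162, 0.01]
top Rj [0.55, -0.218, 0.01]
top Lj [0.549, -0.175, 0.01]
top Ls [0.658, -0.172, 0.01]
top Rs [0.662, -0.214, 0.01]
side Rtip [0.519, -0.232, 0.01]
side Rj [0.564, -0.229, 0.01]
side Rs [0.656, -0.22, 0.01]
side Ltip_ [0.521, -0.168, 0.01]
top 0.56 0.6 inner L [-0.175, -0.174, -0.172] inner R [-0.215, -0.217, -0.22]
top 0.61 0.65 inner L [-0.173, -0.172, -0.169] inner R [-0.215, -0.215, -0.218]
top stop x [0.436, 0.665, 0.669, 1.044] 50
side 0.56 0.6 inner L [-0.177, -0.172, -0.167] inner R [-0.212, -0.214, -0.22]
side 0.61 0.65 inner L [-0.18, -0.169, -0.166] inner R [-0.209, -0.212, -0.217]
side stop x [0.431, 0.44, 0.664, 2.09] 88
```

Call:
arm_command(
  moves=[
    [20,0,-20,0,0,0,0.3],
    [22,0,-25,0,0,0,0.3],
    [2,0,-30,0,0,0,0.3],
    [0,0,-30,0,0,0,0.3],
    [0,0,-25,0,0,0,0.3],
    [0,-1,-13,0,0,0,0.3],
    [0,0,0,0,0,0,0.6],
    [0,0,0,0,0,0,0.8],
  ],
)

```text
time: 21.38
tool_pos: [0.493, -0.197, -0.0124]
orientation: [0.003, 0.999, 0.001, 0.052]
contact_force: [0.3, 0.6, 0.3]
width: 0.0539
finger_force: 0.0
```

Call:
arm_command(
  moves=[
    [0,0,0,0,0,0,0.8],
    [0,0,0,0,0,0,0.8],
    [0,0,0,0,0,0,0.8],
    [0,0,0,0,0,0,0.8],
    [0,0,0,0,0,0,0.8],
    [0,0,0,0,0,0,0.8],
    [2,0,0,0,0,0,0.8],
    [3,0,0,0,0,0,0.8],
  ],
)

```text
time: 22.05
tool_pos: [0.4952, -0.1967, -0.0103]
orientation: [0.001, 0.999, 0.001, 0.052]
contact_force: [-15.7, 2.5, 25.4]
width: 0.0341
finger_force: 30.0
```

```bash
python3 cans.py k
```

```text
{'time': 22.05, 'q': [-0.334, 0.632, 0.873, 2.149, -0.915, 0.662, -0.391], 'tool_pos': [0.495, -0.197, -0.01], 'contact_force': [-15.67, 2.538, 25.359], 'width': 0.034}
top 0.48 [432.9, 373.4] 134 [ 442.5 -294. ] [0.05]
side 0.69 [408.7, 338.1] 101 [ 441.2 -293.2] [0.05]
```

Call:
arm_command(
  moves=[
    [0,0,2,0,0,0,0.8],
    [0,0,1,0,0,0,0.8],
    [0,0,0,0,0,0,0.8],
    [0,0,0,0,0,0,0.8],
    [2,0,0,0,0,0,0.8],
    [3,0,0,0,0,0,0.8],
    [4,0,0,0,0,0,0.8],
    [4,0,0,0,0,0,0.8],
  ],
)

```text
time: 22.92
tool_pos: [0.5119, -0.1966, -0.0083]
orientation: [0.002, 0.999, 0.001, 0.054]
contact_force: [-0.2, 0.9, -1.2]
width: 0.0342
finger_force: 30.0
```

Call:
arm_command(
  moves=[
    [3,-1,0,0,0,0,0.8],
    [4,-1,0,0,0,0,0.8],
    [4,0,0,0,0,0,0.8],
    [4,0,0,0,0,0,0.8],
    [4,0,0,0,0,0,0.8],
    [4,0,0,0,0,0,0.8],
    [2,0,0,0,0,0,0.8],
    [0,0,0,0,0,0,0.8],
  ],
)

```text
time: 23.58
tool_pos: [0.5369, -0.1987, -0.0082]
orientation: [0.003, 0.999, 0.001, 0.054]
contact_force: [0.3, -0.2, -0.7]
width: 0.0341
finger_force: 30.0
```

```bash
python3 cans.py l
```

```text
{'time': 23.583, 'q': [-0.339, 0.678, 0.874, 2.063, -0.907, 0.707, -0.446], 'tool_pos': [0.537, -0.199, -0.008], 'contact_force': [0.332, -0.199, -0.66], 'width': 0.034}
top 0.63 [428.4, 371.1] 142 [ 443.4 -294. ] [0.05]
side 0.69 [388.6, 300.1] 50 [ 533.8 -197.9] [0.052]
```

Call:
arm_command(
  moves=[
    [0,0,0,0,0,0,0.3],
    [0,0,0,0,0,0,0.3],
    [0,0,0,0,0,0,0.3],
    [0,0,0,0,0,0,0.3],
    [0,0,4,0,0,0,0.3],
    [0,0,26,0,0,0,0.3],
    [0,0,30,0,0,0,0.3],
    [-10,-5,20,0,0,0,0.3],
  ],
)

```text
time: 24.45
tool_pos: [0.5286, -0.2034, 0.0739]
orientation: [0.003, 0.998, 0.002, 0.055]
contact_force: [1.0, -0.6, 0.1]
width: 0.0606
finger_force: 0.0
```

Call:
arm_command(
  moves=[
    [-22,-20,0,0,0,0,0.3],
    [-25,-25,0,0,0,0,0.3],
    [-25,-25,0,0,0,0,0.3],
    [-12,-20,0,0,0,0,0.3],
    [0,0,0,0,0,0,0.3],
    [0,0,-5,0,0,0,0.3],
    [0,0,-10,0,0,0,0.3],
    [0,0,0,0,0,0,0.3],
  ],
)

```text
time: 25.12
tool_pos: [0.4422, -0.2914, 0.0548]
orientation: [0.001, 0.999, 0.002, 0.052]
contact_force: [0.4, 0.5, -0.9]
width: 0.0605
finger_force: 0.0
```

```bash
python3 cans.py m; python3 tip.py|sed -n 4,14p
```

```text
{'time': 25.117, 'q': [-0.211, 0.533, 0.992, 2.114, -0.758, 0.78, -0.306], 'tool_pos': [0.442, -0.291, 0.055], 'contact_force': [0.371, 0.456, -0.872], 'width': 0.061}
top 0.65 [410.8, 304.0] 117 [ 571.1 -191.3] [0.051]
top 0.63 [408.4, 323.1] 133 [ 537.1 -201.1] [0.049]
side 0.81 [410.0, 337.4] 105 [ 439.5 -292.4] [0.049]
0.02 0 [0, 0, 0, 0, 0, 0, 0, 0, 0, 0, 0, 0, 0, 0, 0, 0, 0, 0, 0, 0]
0.028 1 [0, 0, 0, 0, 0, 0, 0, 0, 1, 0, 0, 0, 0, 0, 0, 0, 0, 0, 0, 0]
0.036 0 [0, 0, 0, 0, 0, 0, 0, 0, 0, 0, 0, 0, 0, 0, 0, 0, 0, 0, 0, 0]
0.044 0 [0, 0, 0, 0, 0, 0, 0, 0, 0, 0, 0, 0, 0, 0, 0, 0, 0, 0, 0, 0]
0.052 0 [0, 0, 0, 0, 0, 0, 0, 0, 0, 0, 0, 0, 0, 0, 0, 0, 0, 0, 0, 0]
0.06 0 [0, 0, 0, 0, 0, 0, 0, 0, 0, 0, 0, 0, 0, 0, 0, 0, 0, 0, 0, 0]
0.068 0 [0, 0, 0, 0, 0, 0, 0, 0, 0, 0, 0, 0, 0, 0, 0, 0, 0, 0, 0, 0]
0.076 0 [0, 0, 0, 0, 0, 0, 0, 0, 0, 0, 0, 0, 0, 0, 0, 0, 0, 0, 0, 0]
0.084 0 [0, 0, 0, 0, 0, 0, 0, 0, 0, 0, 0, 0, 0, 0, 0, 0, 0, 0, 0, 0]
0.092 17 [0, 0, 0, 0, 0, 0, 7, 0, 0, 0, 0, 0, 0, 10, 0, 0, 0, 0, 0, 0]
0.1 26 [0, 0, 0, 0, 0, 2, 12, 0, 0, 0, 0, 0, 2, 10, 0, 0, 0, 0, 0, 0]
```

Call:
arm_command(
  moves=[
    [0,0,-25,0,0,0,0.3],
    [0,0,-20,0,0,0,0.3],
    [0,0,-12,0,0,0,0.3],
    [0,0,-4,0,0,0,0.3],
    [0,0,0,0,0,0,0.8],
    [0,0,0,0,0,0,0.8],
    [0,0,0,0,0,0,0.8],
    [0,0,0,0,0,0,0.8],
  ],
)

```text
time: 26.03
tool_pos: [0.443, -0.2941, -0.0033]
orientation: [0.003, 0.999, 0.001, 0.054]
contact_force: [0.5, -0.0, 0.5]
width: 0.042
finger_force: 0.0
```

Call:
arm_command(
  moves=[
    [0,0,0,0,0,0,0.8],
    [0,0,0,0,0,0,0.8],
    [0,0,0,0,0,0,0.8],
    [0,0,0,0,0,0,0.8],
    [0,0,0,0,0,0,0.8],
    [0,0,1,0,0,0,0.8],
    [0,0,1,0,0,0,0.8],
    [0,0,0,0,0,0,0.8],
  ],
)

```text
time: 26.7
tool_pos: [0.4422, -0.2938, -0.0022]
orientation: [0.003, 0.999, 0.001, 0.054]
contact_force: [0.1, 0.3, -0.3]
width: 0.0341
finger_force: 30.0
```

Call:
arm_command(
  moves=[
    [2,5,0,0,0,0,0.8],
    [4,10,0,0,0,0,0.8],
    [6,14,0,0,0,0,0.8],
    [6,14,0,0,0,0,0.8],
    [6,14,0,0,0,0,0.8],
    [6,14,0,0,0,0,0.8],
    [4,12,0,0,0,0,0.8],
    [2,8,0,0,0,0,0.8],
  ],
)

```text
time: 27.37
tool_pos: [0.479, -0.1999, -0.0026]
orientation: [0.002, 0.999, 0.002, 0.053]
contact_force: [0.7, 0.1, -0.1]
width: 0.0339
finger_force: 30.0
```

Call:
arm_command(
  moves=[
    [3,0,0,0,0,0,0.8],
    [4,0,0,0,0,0,0.8],
    [4,0,0,0,0,0,0.8],
    [4,0,0,0,0,0,0.8],
    [4,0,0,0,0,0,0.8],
    [4,0,0,0,0,0,0.8],
    [4,0,0,0,0,0,0.8],
    [4,0,0,0,0,0,0.8],
  ],
)

```text
time: 28.03
tool_pos: [0.5085, -0.2025, -0.0026]
orientation: [0.002, 0.999, 0.001, 0.053]
contact_force: [-1.9, 0.2, -0.6]
width: 0.0338
finger_force: 30.0
```

```bash
python3 cans.py n
```

```text
{'time': 28.033, 'q': [-0.335, 0.638, 0.884, 2.115, -0.893, 0.688, -0.417], 'tool_pos': [0.509, -0.203, -0.003], 'contact_force': [-1.918, 0.191, -0.563], 'width': 0.034}
side 0.64 [388.1, 311.8] 65 [ 504.2 -201.3] [0.05]
```

```bash
python3 - <<'E'
from h import *
from scipy.spatial import cKDTree
A=np.ones((480,640),bool)
G=np.concatenate([pts(c,np.load(c+"0.npy"),A) for c in("top","side")])
G=G[(G[:,0]>.4)&(G[:,0]<.8)&(G[:,1]>-.4)&(G[:,1]<.1)&(G[:,2]>.22)&(G[:,2]<.62)]
M=[]
for c in("top","side"):
    im,d=arm.capture(c); d0=np.load(c+"0.npy"); P=pts(c,d,(d>0)&(d0>0)&(d<d0-.03)); M.append(P)
M=np.concatenate(M); M=M[(M[:,0]>.25)&(M[:,0]<.7)&(abs(M[:,1]+.2)<.25)&(M[:,2]>.15)&(M[:,2]<.8)]
T=cKDTree(G)
for dx in(0,.02,.04,.065):
    d,i=T.query(M+[dx,0,0]); k=np.argsort(d)[20]; print(dx,round(d[k],3),rnd(M[k]),rnd(G[i[k]]))
E
```

```text
0 0.041 [0.465, -0.126, 0.46] [0.496, -0.125, 0.487]
0.02 0.024 [0.458, -0.126, 0.471] [0.496, -0.125, 0.487]
0.04 0.008 [0.447, -0.121, 0.489] [0.493, -0.121, 0.495]
0.065 0.001 [0.439, -0.133, 0.487] [0.504, -0.134, 0.488]
```

Call:
arm_command(
  moves=[
    [3,0,0,0,0,0,0.8],
    [3,0,0,0,0,0,0.8],
    [3,0,0,0,0,0,0.8],
    [3,1,0,0,0,0,0.8],
    [3,1,0,0,0,0,0.8],
    [3,1,0,0,0,0,0.8],
    [2,1,0,0,0,0,0.8],
    [0,0,0,0,0,0,0.8],
  ],
)

```text
time: 29.0
tool_pos: [0.5301, -0.1983, -0.0022]
orientation: [0.002, 0.999, 0.001, 0.054]
contact_force: [1.1, 0.1, -1.5]
width: 0.0338
finger_force: 30.0
```

Call:
arm_command(
  moves=[
    [0,0,0,0,0,0,0.3],
    [0,0,0,0,0,0,0.3],
    [0,0,0,0,0,0,0.3],
    [0,0,0,0,0,0,0.3],
    [0,0,4,0,0,0,0.3],
    [0,0,26,0,0,0,0.3],
    [0,0,30,0,0,0,0.3],
    [-20,0,15,0,0,0,0.3],
  ],
)

```text
time: 29.67
tool_pos: [0.5139, -0.1999, 0.076]
orientation: [0.004, 0.998, 0.002, 0.057]
contact_force: [1.1, -0.3, 0.8]
width: 0.0605
finger_force: 0.0
```

Call:
arm_command(
  moves=[
    [-15,0,0,0,-0.05,0,1],
    [-15,0,0,0,-0.05,0,1],
    [0,0,0,0,-0.05,0,1],
    [0,0,0,0,-0.04,0,1],
    [0,0,0,0,0,0,1],
    [0,0,0,0,0,0,1],
    [0,0,0,0,0,0,1],
    [0,0,0,0,0,0,1],
  ],
)

```text
time: 30.33
tool_pos: [0.4804, -0.199, 0.073]
orientation: [0.003, 0.989, 0.001, 0.148]
contact_force: [0.5, -0.1, 0.3]
width: 0.0152
finger_force: 0.0
```

```bash
python3 cans.py o
```

```text
{'time': 30.333, 'q': [-0.404, 0.366, 0.964, 2.266, -0.897, 0.563, -0.329], 'tool_pos': [0.48, -0.199, 0.073], 'contact_force': [0.485, -0.086, 0.349], 'width': 0.015}
top 0.74 [409.6, 307.6] 127 [ 565.2 -198.7] [0.052]
top 0.65 [414.1, 293.1] 110 [ 598.6 -190.7] [0.051]
top 0.46 [412.0, 319.1] 106 [ 528.4 -200.9] [0.051]
side 0.52 [397.7, 296.2] 14 [ 552.2 -202.7] [0.05]
side 0.5 [389.1, 307.4] 83 [ 525.5 -198.9] [0.051]
side 0.48 [397.7, 230.0] 35 [ 779.7 -107.6] [0.18]
```

Call:
arm_command(
  moves=[
    [0,0,-20,0,0,0,1],
    [0,0,-25,0,0,0,1],
    [0,0,-25,0,0,0,1],
    [0,0,-12,0,0,0,1],
    [4,0,0,0,0,0,1],
    [5,0,0,0,0,0,1],
    [5,0,0,0,0,0,1],
    [4,0,0,0,0,0,1],
  ],
)

```text
time: 31.2
tool_pos: [0.4987, -0.1998, -0.0021]
orientation: [0.004, 0.989, 0.001, 0.148]
contact_force: [-0.1, 0.2, 0.5]
width: 0.0006
finger_force: 0.0
```

```bash
python3 cans.py p; python3 tip.py|head -9
```

```text
{'time': 31.2, 'q': [0.002, 0.446, 0.45, 2.262, -1.019, 0.345, -0.234], 'tool_pos': [0.499, -0.2, -0.002], 'contact_force': [-0.146, 0.24, 0.455], 'width': 0.001}
top 0.67 [413.7, 295.2] 125 [ 598.6 -191.3] [0.052]
top 0.65 [410.7, 311.2] 134 [ 562.7 -199. ] [0.051]
top 0.43 [409.0, 321.6] 95 [ 529.6 -200.9] [0.053]
side 0.47 [397.0, 284.9] 23 [ 601.7 -188.6] [0.052]
{'time': 31.4, 'q': [0.003, 0.446, 0.447, 2.264, -1.02, 0.344, -0.233], 'tool_pos': [0.498, -0.199, -0.003], 'width': 0.001, 'contact_force': [0.779, -0.613, 0.538]}
0.004 14 [0, 0, 0, 0, 1, 1, 2, 1, 3, 3, 0, 0, 0, 0, 1, 0, 0, 2, 0, 0]
0.012 18 [0, 0, 0, 0, 0, 0, 0, 0, 7, 10, 0, 0, 0, 1, 0, 0, 0, 0, 0, 0]
0.02 6 [0, 0, 0, 0, 0, 0, 0, 0, 3, 3, 0, 0, 0, 0, 0, 0, 0, 0, 0, 0]
0.028 19 [0, 0, 0, 0, 0, 0, 0, 0, 11, 6, 2, 0, 0, 0, 0, 0, 0, 0, 0, 0]
0.036 32 [0, 0, 0, 0, 0, 0, 0, 0, 12, 13, 7, 0, 0, 0, 0, 0, 0, 0, 0, 0]
0.044 22 [0, 0, 0, 0, 0, 0, 0, 0, 6, 13, 3, 0, 0, 0, 0, 0, 0, 0, 0, 0]
0.052 5 [0, 0, 0, 0, 0, 0, 0, 0, 2, 3, 0, 0, 0, 0, 0, 0, 0, 0, 0, 0]
0.06 0 [0, 0, 0, 0, 0, 0, 0, 0, 0, 0, 0, 0, 0, 0, 0, 0, 0, 0, 0, 0]
```

Call:
arm_command(
  moves=[
    [0,0,5,0,0,0,1],
    [0,0,3,0,0,0,1],
    [3,0,0,0,0,0,1],
    [4,0,0,0,0,0,1],
    [4,0,0,0,0,0,1],
    [4,0,0,0,0,0,1],
    [4,0,0,0,0,0,1],
    [4,0,0,0,0,0,1],
  ],
)

```text
time: 32.12
tool_pos: [0.5197, -0.199, 0.0045]
orientation: [0.002, 0.989, 0.001, 0.147]
contact_force: [-3.0, -0.0, 0.4]
width: 0.0005
finger_force: 1.2
```

```bash
python3 cans.py q
```

```text
{'time': 32.117, 'q': [-0.047, 0.462, 0.494, 2.217, -0.968, 0.384, -0.31], 'tool_pos': [0.52, -0.199, 0.005], 'contact_force': [-3.007, -0.007, 0.404], 'width': 0.0}
top 0.76 [415.0, 293.7] 129 [ 603.8 -189.2] [0.05]
top 0.58 [412.3, 316.3] 31 [ 546.6 -199.2] [0.051]
top 0.46 [409.7, 308.7] 125 [ 572. -200.] [0.051]
```

Call:
arm_command(
  moves=[
    [4,0,0,0,0,0,1],
    [4,0,0,0,0,0,1],
    [4,0,0,0,0,0,1],
    [4,0,0,0,0,0,1],
    [4,0,0,0,0,0,1],
    [4,0,0,0,0,0,1],
    [3,0,0,0,0,0,1],
    [0,0,0,0,0,0,1],
  ],
)

```text
time: 32.98
tool_pos: [0.5481, -0.1992, 0.005]
orientation: [0.003, 0.989, 0.001, 0.148]
contact_force: [-0.1, 0.0, 0.3]
width: 0.0003
finger_force: 0.2
```

```bash
python3 cans.py r
```

```text
{'time': 32.983, 'q': [-0.075, 0.495, 0.513, 2.162, -0.95, 0.41, -0.357], 'tool_pos': [0.548, -0.199, 0.005], 'contact_force': [-0.109, 0.013, 0.303], 'width': 0.0}
top 0.75 [416.3, 299.2] 118 [ 598.9 -197.7] [0.052]
top 0.74 [417.8, 283.2] 111 [ 630.4 -188. ] [0.051]
```

Call:
arm_command(
  moves=[
    [3,0,0,0,0,0,1],
    [3,0,0,0,0,0,1],
    [3,0,0,0,0,0,1],
    [3,0,0,0,0,0,1],
    [2,0,0,0,0,0,1],
    [2,0,0,0,0,0,1],
    [1,0,0,0,0,0,1],
    [0,0,0,0,0,0,1],
  ],
)

```text
time: 33.85
tool_pos: [0.5613, -0.1986, 0.0041]
orientation: [0.002, 0.989, 0.001, 0.145]
contact_force: [-8.4, 1.8, 6.2]
width: 0.0003
finger_force: 4.3
```

```bash
python3 cans.py s
```

```text
{'time': 33.85, 'q': [-0.09, 0.515, 0.525, 2.132, -0.938, 0.431, -0.386], 'tool_pos': [0.561, -0.199, 0.004], 'contact_force': [-8.417, 1.751, 6.151], 'width': 0.0}
top 0.61 [416.3, 290.8] 128 [ 612.6 -197.4] [0.051]
top 0.58 [421.6, 278.2] 114 [ 646.8 -191. ] [0.051]
```

Call:
arm_command(
  moves=[
    [-4,0,0,0,0,0,1],
    [-10,0,0,0,0,0,1],
    [-20,0,10,0,0.05,0,1],
    [-25,0,20,0,0.08,0,1],
    [-30,0,20,0,0.08,0,1],
    [-30,0,20,0,0.08,0,1],
    [-10,0,35,0,0,0,0.5],
    [0,0,40,0,0,0,0],
  ],
)

```text
time: 34.72
tool_pos: [0.4317, -0.1987, 0.1496]
orientation: [0.002, 1.0, 0.0, 0.0]
contact_force: [0.1, 0.1, 0.2]
width: 0.0074
finger_force: 0.0
```

```bash
python3 cans.py t; python3 - <<'E'
import cv2,numpy as np
a=cv2.imread("pics/side_t.png")[250:330,360:460]; b=cv2.imread("pics/top_t.png")[250:350,360:470]
cv2.imwrite("pics/v9.png",np.hstack([cv2.resize(a,(400,360),interpolation=2),cv2.resize(b,(396,360),interpolation=2)]))
E
```

```text
{'time': 34.717, 'q': [-0.524, 0.28, 1.043, 2.078, -0.296, 0.939, -0.891], 'tool_pos': [0.432, -0.199, 0.15], 'contact_force': [0.088, 0.147, 0.231], 'width': 0.007}
top 0.72 [418.7, 277.2] 125 [ 643.5 -189.4] [0.05]
top 0.56 [416.0, 291.0] 58 [ 611.8 -196.2] [0.051]
side 0.62 [395.4, 297.0] 82 [ 575.9 -196.8] [0.05]
side 0.52 [401.8, 282.8] 71 [ 603.3 -199.5] [0.051]
```

View pics/v9.png

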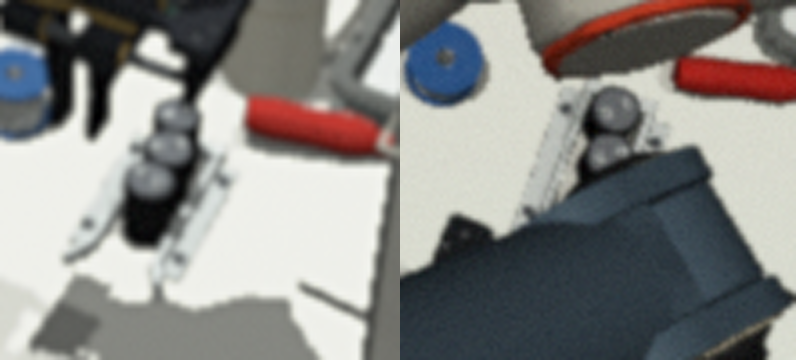

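The row is in place: three cans sit single file against the stop, at side px (402..397, 278..297), between both rails. Next is the mast, starting with its yaw from the first clouds while I swing back.

```bash
python3 - <<'E'
from h import *
for c,ax in(("top",(.5144,.3363)),("side",(.5083,.3371))):
    P=pts(c,np.load(c+"0.npy"),np.ones((480,640),bool))
    P=P[(np.hypot(P[:,0]-ax[0],P[:,1]-ax[1])<.085)&(P[:,2]>.135)&(P[:,2]<.21)]
    D=P[:,:2]-ax; r=np.hypot(*D.T)
    F=D[r>.045]; print(c,len(P),len(F),"lens az",np.degrees(np.arctan2(*F.mean(0)[::-1])),"yaw",np.degrees(np.arctan2(*F.mean(0)[::-1]))+90)
    best=[]
    for yaw in np.radians(np.arange(-40,20,2)):
        R=np.array([[np.cos(yaw),np.sin(yaw)],[-np.sin(yaw),np.cos(yaw)]]); L=D@R.T
        T=L[(P[:,2]>.186)&(P[:,2]<.196)]; q=np.percentile(T,[3,97],axis=0); best.append((np.prod(q[1]-q[0])*1e6,round(np.degrees(yaw)),rnd(q)))
    for b in sorted(best)[:3]: print(b)
    print("z top",rnd(np.percentile(P[:,2],[50,90,98])))
E
```

```text
top 646 179 lens az -111.31762435956558 yaw -21.317624359565585
(np.float64(1055.4696863978593), -22, [[-0.019, -0.014], [0.018, 0.015]])
(np.float64(1063.5761966935631), -24, [[-0.019, -0.014], [0.018, 0.015]])
(np.float64(1064.357064745403), -18, [[-0.019, -0.014], [0.018, 0.015]])
z top [0.181, 0.191, 0.194]
side 444 130 lens az -111.50618750379212 yaw -21.50618750379212
(np.float64(1324.3852905073106), -26, [[-0.018, -0.019], [0.019, 0.017]])
(np.float64(1334.8879353300872), -24, [[-0.018, -0.019], [0.019, 0.017]])
(np.float64(1342.5121224806148), -28, [[-0.018, -0.019], [0.019, 0.017]])
z top [0.178, 0.191, 0.194]
```

Call:
arm_command(
  moves=[
    [0,2,38,0,0,0.1,0],
    [0,2,38,0,0,0.12,0],
    [0,2,38,0,0,0.12,0],
    [0,5,38,0,0,0.1,0],
    [0,10,38,0,0,0,0],
    [0,30,20,0,0,0,0],
    [0,38,0,0,0,0,0],
    [0,38,0,0,0,0,0],
  ],
)

```text
time: 35.58
tool_pos: [0.435, -0.071, 0.3606]
orientation: [0.001, 0.976, 0.219, 0.005]
contact_force: [0.5, 0.4, -0.5]
width: 0.0751
finger_force: 0.0
```

Call:
arm_command(
  moves=[
    [-3,36,0,0,0,0,0],
    [-3,38,0,0,0,0,0],
    [-3,38,0,0,0,0,0],
    [0,38,0,0,0,0,0],
    [0,38,0,0,0,0,0],
    [0,38,0,0,0,0,0],
    [10,28,0,0,0,0.1,0],
    [15,28,0,0,0,0.12,0],
  ],
)

```text
time: 36.25
tool_pos: [0.4494, 0.2123, 0.3582]
orientation: [0.001, 0.944, 0.329, 0.002]
contact_force: [1.5, -0.7, 0.4]
width: 0.087
finger_force: 0.0
```

Call:
arm_command(
  moves=[
    [15,28,0,0,0,0.12,0],
    [15,28,-10,0,0,0.12,0],
    [15,28,-20,0,0,0.12,0],
    [12,25,-20,0,0,0.12,0],
    [3,8,-20,0,0,0.047,0],
    [0,0,-20,0,0,0,0],
    [0,0,-10,0,0,0,0],
    [0,0,0,0,0,0,0],
  ],
)

```text
time: 36.92
tool_pos: [0.5091, 0.3255, 0.2557]
orientation: [0.001, 0.829, 0.56, -0.0]
contact_force: [-0.3, 0.5, 0.6]
width: 0.087
finger_force: 0.0
```

```bash
cat > mast.py <<'E'
from h import *
import sys
s=arm.state(); print({k:np.round(s[k],3).tolist() for k in("time","q","tool_pos","orientation","width","contact_force")})
T=s["tool_pos"]; ax=np.array([.5115,.3365]); a=np.radians(-22); e=np.array([[np.cos(a),np.sin(a)],[-np.sin(a),np.cos(a)]])
for c in("side","top"):
    im,d=arm.capture(c); cv2.imwrite(f"pics/{c}_{sys.argv[1]}.png",im); d0=np.load(c+"0.npy")
    P=pts(c,d,(d>0)&(d<d0-.012)); L=(P[:,:2]-ax)@e.T; k=(abs(L[:,0])<.12)&(abs(L[:,1])<.06); P=P[k];L=L[k]
    print(c,"mast frame, x hist 10mm from -100; y median")
    for z in np.arange(.13,.36,.012):
        m=abs(P[:,2]-z)<.006
        if m.sum()>3: print(round(z,3),m.sum(),np.histogram(L[m,0],np.arange(-.1,.101,.01))[0].tolist(),round(float(np.median(L[m,1])),3))
E
python3 mast.py u
```

```text
{'time': 36.917, 'q': [-0.976, 0.314, 0.44, 1.642, -0.139, 1.218, -0.889], 'tool_pos': [0.509, 0.325, 0.256], 'orientation': [0.001, 0.829, 0.56, -0.0], 'width': 0.087, 'contact_force': [-0.301, 0.461, 0.573]}
side mast frame, x hist 10mm from -100; y median
0.286 8 [0, 0, 0, 0, 0, 4, 0, 0, 0, 0, 0, 0, 0, 0, 3, 1, 0, 0, 0, 0] -0.019
0.298 44 [0, 0, 0, 0, 10, 13, 0, 0, 0, 0, 0, 0, 0, 0, 19, 2, 0, 0, 0, 0] -0.017
0.31 41 [0, 0, 0, 0, 10, 8, 0, 0, 0, 0, 0, 0, 0, 0, 19, 4, 0, 0, 0, 0] -0.018
0.322 49 [0, 0, 0, 0, 19, 6, 0, 0, 0, 0, 0, 0, 0, 0, 17, 7, 0, 0, 0, 0] -0.019
0.334 46 [0, 0, 0, 0, 17, 8, 0, 0, 0, 0, 0, 0, 0, 0, 13, 7, 1, 0, 0, 0] -0.021
0.346 16 [0, 0, 0, 1, 9, 4, 0, 0, 0, 0, 0, 0, 0, 0, 1, 1, 0, 0, 0, 0] -0.024
0.358 8 [0, 5, 0, 1, 1, 1, 0, 0, 0, 0, 0, 0, 0, 0, 0, 0, 0, 0, 0, 0] -0.045
top mast frame, x hist 10mm from -100; y median
0.298 26 [0, 0, 0, 0, 0, 9, 2, 0, 0, 0, 0, 0, 0, 0, 5, 10, 0, 0, 0, 0] -0.022
0.31 19 [0, 0, 0, 0, 0, 4, 0, 0, 0, 0, 0, 0, 0, 0, 7, 8, 0, 0, 0, 0] -0.022
0.322 17 [0, 0, 0, 0, 0, 0, 1, 0, 0, 0, 0, 0, 0, 0, 4, 12, 0, 0, 0, 0] -0.022
0.334 6 [0, 0, 0, 0, 0, 0, 1, 0, 0, 0, 0, 0, 0, 0, 3, 2, 0, 0, 0, 0] -0.012
0.346 12 [0, 0, 0, 0, 0, 0, 0, 0, 0, 0, 0, 0, 0, 0, 2, 10, 0, 0, 0, 0] -0.016
0.358 7 [0, 1, 0, 0, 0, 0, 0, 0, 0, 0, 0, 0, 0, 0, 0, 4, 0, 0, 2, 0] -0.022
```

Call:
arm_command(
  moves=[
    [2,6,0,0,0,0,0],
    [1,5,-10,0,0,0,0],
    [0,0,-25,0,0,0,0],
    [0,0,-30,0,0,0,0],
    [0,0,-30,0,0,0,0],
    [0,0,-22,0,0,0,0],
    [0,0,-12,0,0,0,0],
    [0,0,0,0,0,0,0],
  ],
)

```text
time: 37.68
tool_pos: [0.5123, 0.3375, 0.1284]
orientation: [0.001, 0.828, 0.56, 0.001]
contact_force: [-0.7, -0.0, 0.7]
width: 0.0875
finger_force: 0.0
```

```bash
python3 mast.py v | head -14; python3 - <<'E'
import cv2,numpy as np
a=cv2.imread("pics/side_v.png")[160:270,180:290]; b=cv2.imread("pics/top_v.png")[190:290,160:260]
cv2.imwrite("pics/v10.png",np.hstack([cv2.resize(a,(400,400),interpolation=2),cv2.resize(b,(400,400),interpolation=2)]))
E
```

```text
{'time': 37.683, 'q': [-0.953, 0.441, 0.405, 1.772, -0.204, 0.968, -0.848], 'tool_pos': [0.512, 0.337, 0.128], 'orientation': [0.001, 0.828, 0.56, 0.001], 'width': 0.087, 'contact_force': [-0.715, -0.002, 0.746]}
side mast frame, x hist 10mm from -100; y median
0.166 30 [0, 0, 0, 0, 10, 3, 0, 0, 2, 0, 0, 0, 0, 0, 14, 1, 0, 0, 0, 0] -0.005
0.178 39 [0, 0, 0, 0, 10, 10, 0, 0, 1, 0, 1, 0, 0, 1, 15, 1, 0, 0, 0, 0] -0.007
0.19 43 [0, 0, 0, 0, 11, 4, 0, 1, 0, 2, 1, 1, 0, 1, 20, 2, 0, 0, 0, 0] -0.006
0.202 48 [0, 0, 0, 0, 17, 7, 0, 0, 0, 0, 0, 0, 0, 2, 18, 4, 0, 0, 0, 0] -0.006
0.214 41 [0, 0, 0, 0, 11, 2, 0, 0, 0, 0, 0, 0, 0, 0, 18, 10, 0, 0, 0, 0] -0.008
0.226 15 [0, 0, 0, 0, 2, 0, 0, 0, 0, 0, 0, 0, 0, 0, 5, 8, 0, 0, 0, 0] -0.009
0.238 72 [0, 5, 7, 6, 8, 1, 0, 1, 2, 0, 0, 0, 2, 1, 14, 7, 5, 7, 6, 0] -0.034
0.25 227 [0, 8, 11, 17, 15, 8, 12, 5, 8, 8, 9, 10, 5, 7, 29, 22, 25, 17, 11, 0] -0.032
0.262 183 [0, 5, 12, 11, 17, 9, 7, 9, 10, 7, 4, 1, 3, 5, 19, 20, 21, 11, 10, 2] -0.024
0.274 428 [0, 13, 29, 31, 40, 19, 11, 11, 12, 14, 12, 10, 11, 14, 20, 30, 45, 45, 45, 16] -0.019
0.286 121 [0, 0, 0, 0, 19, 19, 17, 13, 15, 15, 11, 8, 0, 0, 0, 0, 2, 2, 0, 0] -0.021
0.298 102 [0, 0, 0, 0, 19, 17, 9, 9, 16, 12, 12, 8, 0, 0, 0, 0, 0, 0, 0, 0] -0.019
```

View pics/v10.png

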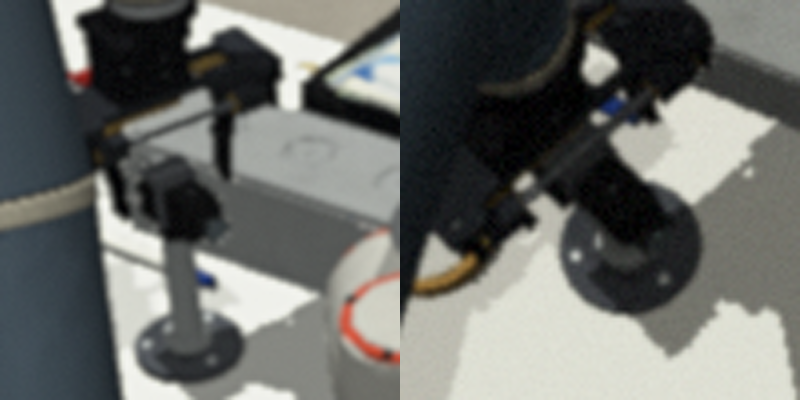

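The fingers straddle the head: the left finger is at side crop px (118,190), the right one at (222,160), and the black camera is between them at (190,205). Closing now.

Call:
arm_command(
  moves=[
    [0,0,-2,0,0,0,0.9],
    [0,0,0,0,0,0,0.9],
    [0,0,0,0,0,0,0.9],
    [0,0,0,0,0,0,0.9],
    [0,0,0,0,0,0,0.9],
    [0,0,0,0,0,0,0.9],
    [0,0,0,0,0,0,0.9],
    [0,0,0,0,0,0,0.9],
  ],
)

```text
time: 38.45
tool_pos: [0.5114, 0.3393, 0.1291]
orientation: [-0.001, 0.828, 0.561, 0.002]
contact_force: [-0.3, -1.7, 4.4]
width: 0.0414
finger_force: 28.2
```

Call:
arm_command(
  moves=[
    [0,0,0,0,0,0,0.9],
    [0,0,0,0,0,0,0.9],
    [0,0,0,0,0,0,0.9],
    [0,0,0,0,0,0,0.9],
    [0,0,0,0,0,0,0.9],
    [0,0,0,0,0,0,0.9],
    [0,0,0,0,0,0,0.9],
    [0,0,0,0,0,0,0.9],
  ],
)

```text
time: 39.12
tool_pos: [0.5115, 0.3392, 0.1292]
orientation: [-0.001, 0.828, 0.561, 0.002]
contact_force: [-5.1, 0.6, 4.9]
width: 0.0417
finger_force: 29.9
```

Call:
arm_command(
  moves=[
    [0,0,3,0,0,0,0.9],
    [0,0,6,0,0,0,0.9],
    [0,0,8,0,0,0,0.9],
    [0,0,8,0,0,0,0.9],
    [0,0,8,0,0,0,0.9],
    [0,0,8,0,0,0,0.9],
    [0,0,8,0,0,0,0.9],
    [0,0,8,0,0,0,0.9],
  ],
)

```text
time: 39.78
tool_pos: [0.5114, 0.3392, 0.1855]
orientation: [-0.001, 0.828, 0.561, 0.002]
contact_force: [-3.6, 3.7, -3.1]
width: 0.0416
finger_force: 30.0
```

```bash
python3 - <<'E'
from h import *
s=arm.state(); print({k:np.round(s[k],3).tolist() for k in("time","q","tool_pos","width","contact_force")})
for c in("side","top"):
    im,d=arm.capture(c)
    for n in("grip","release"):
        for r in arm.trace(c,n)[:2]:
            P=pts(c,d,r["region"]); print(c,n,round(r["score"],2),rnd(r["pixel"]),len(P),rnd(np.percentile(P,[5,50,95],axis=0)) if len(P) else "")
E
```

```text
{'time': 39.783, 'q': [-0.969, 0.383, 0.421, 1.713, -0.176, 1.079, -0.872], 'tool_pos': [0.511, 0.339, 0.186], 'width': 0.042, 'contact_force': [-3.596, 3.706, -3.146]}
side grip 0.66 [225.6, 200.9] 437 [[0.479, 0.276, 0.156], [0.495, 0.32, 0.231], [0.518, 0.342, 0.248]]
side release 0.18 [218.1, 232.4] 84 [[0.588, 0.385, 0.002], [0.594, 0.467, 0.013], [0.605, 0.5, 0.02]]
top grip 0.71 [209.3, 229.2] 509 [[0.484, 0.273, 0.219], [0.5, 0.306, 0.237], [0.522, 0.34, 0.248]]
top grip 0.58 [459.1, 325.7] 25 [[0.56, -0.405, 0.001], [0.581, -0.328, 0.005], [0.585, -0.316, 0.01]]
top release 0.74 [458.2, 269.2] 440 [[0.693, -0.332, 0.01], [0.713, -0.273, 0.027], [0.739, -0.227, 0.035]]
```

Call:
arm_command(
  moves=[
    [0,0,8,0,0,0,0.9],
    [0,0,8,0,0,0,0.9],
    [0,0,8,0,0,0,0.9],
    [0,0,8,0,0,0,0.9],
    [0,0,6,0,0,0,0.9],
    [0,0,4,0,0,0,0.9],
    [0,0,2,0,0,0,0.9],
    [0,0,0,0,0,0,0.9],
  ],
)

```text
time: 40.75
tool_pos: [0.5114, 0.3392, 0.2292]
orientation: [-0.001, 0.828, 0.561, 0.002]
contact_force: [-5.4, 3.3, -2.7]
width: 0.0417
finger_force: 30.0
```

Call:
arm_command(
  moves=[
    [0,0,1,0,0,0,0.9],
    [0,0,0,0,0,0,0.9],
    [0,0,0,0,0,0,0.9],
    [0,0,0,0,0,0,0.9],
    [0,0,0,0,0,0,0.9],
    [0,0,0,0,0,0,0.9],
    [0,0,0,0,0,0,0.9],
    [0,0,0,0,0,0,0.9],
  ],
)

```text
time: 41.42
tool_pos: [0.5114, 0.3392, 0.2293]
orientation: [-0.001, 0.828, 0.561, 0.002]
contact_force: [-4.1, 3.8, -7.1]
width: 0.0416
finger_force: 30.0
```

```bash
python3 - <<'E'
from h import *
for c in("side","top"):
    im,d=arm.capture(c)
    for r in arm.trace(c,"grip")[:1]:
        P=pts(c,d,r["region"]); print(c,"grip",round(r["score"],2),rnd(np.percentile(P,[5,50,95],axis=0)))
E
python3 cans.py w
```

```text
side grip 0.7 [[0.479, 0.276, 0.157], [0.499, 0.327, 0.269], [0.52, 0.345, 0.292]]
top grip 0.62 [[0.483, 0.273, 0.255], [0.5, 0.305, 0.28], [0.521, 0.336, 0.291]]
{'time': 41.617, 'q': [-0.979, 0.347, 0.432, 1.659, -0.157, 1.167, -0.888], 'tool_pos': [0.511, 0.339, 0.229], 'contact_force': [-3.682, 3.516, -6.288], 'width': 0.042}
top 0.72 [417.2, 277.7] 124 [ 642.4 -186.4] [0.051]
top 0.55 [418.4, 294.1] 115 [ 611.4 -197.7] [0.051]
top 0.46 [414.4, 303.0] 117 [ 575.9 -198.8] [0.05]
side 0.65 [404.3, 279.2] 37 [ 643.4 -190.1] [0.052]
side 0.64 [402.5, 284.8] 77 [ 597.6 -200.7] [0.05]
side 0.6 [397.9, 297.6] 78 [ 573.2 -195.1] [0.05]
side 0.25 [229.7, 229.7] 21 [567.  376.3] [0.292]
```

```bash
python3 -c "
from station import arm
print(arm.close_job()); print(arm.state()['finger_force'])"
```

```text
the job is handed in; nothing more can be done
None
the job is handed in; nothing more can be done
```

I handed the job in at about 41.6 s of the 72 s: the three cans stand in single file against the end stop, and the arm is holding the camera head at its top stop (raised 100 mm) with the release squeezed at 30 N; no verdict was returned.

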